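# Gauge the filing jig's gap and lock it

## Robot

A 6-joint arm with a two-finger parallel gripper is mounted at the origin on the work surface. World frame = base frame: x ahead of the robot, y to its left, z up, the work surface at z = 0. Lengths are in m, angles in degrees, forces in N, time in s.
With the tool pointing down it reaches from about 0.4 to 0.825 m from the base axis. Payload 7 kg.
Tool frame: the origin (TCP) lies at the very end of the fingers, on their centre line; the grasp point (between the pads) lies behind it (r.grasp_offset is the z of the grasp point in the tool frame, in m); z points along the fingers, y is the direction in which the jaws open and shut (so a half turn about z gives the same grasp; the last joint's range is limited). The gripper opens to 88 mm and grips with 3 to 60 N. Pads are 19 mm wide; open, the fingers measure 130 mm over their backs; the gripper's body (78 mm by 193 mm) begins 47 mm behind the grasp point.
Start: joints at [-47.034, 20.546, 0.682, 0, -70.136, -16.507], TCP at [0.301, -0.604, 0.227] pointing down, gripper open.
Joint ranges: [-176.03, 176.03], [-82.01, 121.73], [-58.28, 71.71], [-173.87, 95.51], [-174.79, -0.11], [-173.66, 173.66]. Speed limits (degrees/s): [136.94, 136.94, 172.46, 180, 180, 180].

## Interface

Orientations are given as [roll, pitch, yaw] about the fixed x, y, z axes, in that order (R = Rz(yaw) Ry(pitch) Rx(roll)).
In Python, from plant import r gives the robot as it stands. The module is installed in compiled form; this text tells all that it offers.
- The arm moves only by the tool servo_tool, never from a script. Its argument "targets" is a list of rows, each an object of numbers: "dx", "dy", "dz": the shift along the world's x, y, z in cm; "spin": the turn about the world's z in rad; "grip": the opening in per cent of the stroke, from 0 (shut) to 100 (fully open). A call has exactly 10 rows; each row is the pose to reach, as a shift and turn from the pose commanded when the call began; what a row does not reach only later rows make up. A row lasts 1/12 s, in which the tool goes at most 41.7 mm and 7.16 degrees, less where a joint would pass 70% of its speed; a pose out of reach is approached as far as the arm can. A call with a gripper value outside its range is refused whole. The fingers move at their own pace and stop on an object; "squeeze" is the grip in N (left out, the last holds). Time passes only in rows, so rows that repeat a pose let the fingers close, or fill a call up. It gives the time, the measured TCP pose, the force and the opening at its end, in the units of the state.
- r.get_state(): the state, without advancing time (a new reading comes with each control period).
- r.capture(name): name is "scene" or "side" or "wrist"; returns the picture (384x512x3 uint8, blue, green, red); there is no depth.
- r.get_calibration(name): a dict with "K" (3x3 intrinsics, pixels), "k1" (the pictures are not rectified: a ray, as slopes to the right and down, at radius r is drawn at 1 + k1 r^2 times it, then the intrinsics apply), "extrinsics" (4x4, takes a point from camera to world coordinates). Camera axes: x right, y down, z forward; pixel columns grow to the right and rows downward; lengths in m; the calibration is good to about 2 mm. A picture is of the moment at which its call begins: read the wrist's pose just before it. get_calibration takes no time and is no camera call; for the wrist camera it gives the pose at the moment of the call.
- r.close_job(): hands the job in, once; it reports no verdict.
Trained networks look in the newest picture that a camera, given by its name, has taken for a name from the list of things; names that differ only in an ending like _2 or _b are one class to them, and where a whole thing is asked for, a point or a joint stands for the part that bears it (a point fixed in the world has none). Each returns a list of dicts, best first, with "p" (0 to 1); they miss things now and then, are a little off and sometimes report something else, mostly with a low value. They report only what shows in the picture. A call takes as long as a camera call.
- r.cut_out(name, camera): "mask" (384x512 bool, what is visible of it) and "extent" ([left, top, right, bottom] in pixels, round what is visible of it).
The state is a dict: "time_s": time; "joints": joint angles; "qd": joint speeds; "joint_torque": joint torques, N m; "tcp_pos": TCP position; "eef_rot": TCP orientation; "contact_force": force on the tool from outside, world axes, zero at the start; "moment": the same for the moment, N m; "gripper_width": finger opening in m.
Only numpy, scipy, OpenCV 4.12 (cv2) and the standard library are available. Lean on these libraries where they do the work, as an engineer would, in place of code of your own. Each camera call takes 0.05 s, during which the arm holds its last target. There are 200 camera calls.

## Task

Slacken the filing jig's wing nut anticlockwise to its stop, then find the size of the gap: from the thinnest gauge leaf in the rack up, lower each one tab-up into the gap; one that goes right down to the floor is too thin, so take it out and put it in the green tray. Leave the first leaf that catches on the shoulders part-way down standing upright there, and only then turn the wing nut clockwise to its stop. Leave the thicker leaves in the rack and the other things on the bench alone.

Things in the scene. Friction and masses are not known exactly. Their poses are not given: they have to be found in the camera images.
- rack: fixed wooden rack, 70 (x) x 280 (y) x 32 mm; origin centre of its underside. Six slots 35 wide, 45 mm apart along y; slot floor 8 mm up, dividers 10 thick to 32 mm. Leaves stand upright in it, thickness along the rack's y, in any order.
- leaf06_mid (a point): 6 mm gauge leaf: steel plate 40 wide x 6 thick x 42 tall with a white grip tab (30 wide x 14 thick x 30 tall) centred on its top edge, 72 tall in all. This point is its centre, 36 above the lower edge; x along its width, y through its thickness, z up. None all through if this leaf is missing today.
- leaf11_mid (a point): 11 mm gauge leaf: steel plate 40 wide x 11 thick x 42 tall with a yellow grip tab (30 wide x 14 thick x 30 tall) centred on its top edge, 72 tall in all. This point is its centre, 36 above the lower edge; x along its width, y through its thickness, z up. None all through if this leaf is missing today.
- leaf16_mid (a point): 16 mm gauge leaf: steel plate 40 wide x 16 thick x 42 tall with an orange grip tab (30 wide x 14 thick x 30 tall) centred on its top edge, 72 tall in all. This point is its centre, 36 above the lower edge; x along its width, y through its thickness, z up. None all through if this leaf is missing today.
- leaf21_mid (a point): 21 mm gauge leaf: steel plate 40 wide x 21 thick x 42 tall with a red grip tab (30 wide x 14 thick x 30 tall) centred on its top edge, 72 tall in all. This point is its centre, 36 above the lower edge; x along its width, y through its thickness, z up. None all through if this leaf is missing today.
- leaf26_mid (a point): 26 mm gauge leaf: steel plate 40 wide x 26 thick x 42 tall with a blue grip tab (30 wide x 14 thick x 30 tall) centred on its top edge, 72 tall in all. This point is its centre, 36 above the lower edge; x along its width, y through its thickness, z up. None all through if this leaf is missing today.
- leaf31_mid (a point): 31 mm gauge leaf: steel plate 40 wide x 31 thick x 42 tall with a black grip tab (30 wide x 14 thick x 30 tall) centred on its top edge, 72 tall in all. This point is its centre, 36 above the lower edge; x along its width, y through its thickness, z up. None all through if this leaf is missing today.
- jig: fixed grey filing jig: base 20 mm thick with two steel jaws (60 long in x, tops 58 mm above the bench) and a wing nut 120 mm to -y of the gap. Two fixed guard pins (8 mm thick, tops 88 mm above the bench) stand 46 mm from the nut's axis to +x and -x and limit how wide fingers may open and swing there. Origin at bench level under the gap.
- gap (a point): middle of the gap's mouth, level with the jaw tops; gap along x, unknown width across y, centred here. 5 mm bevel, wide for the upper 18 mm, then a 2 mm shoulder on each jaw narrows it by 4.5 mm; floor 38 mm below the jaw tops. A too thin leaf reaches the floor; the right one stops on the shoulders, 18 mm below the jaw tops; a thicker one stops in the bevel.
- nut_grip (a point): brass wing nut: an upright bar 48 long (x) x 8 thick (y) x 28 tall, spanning 72 to 100 mm above the bench, on a 26 mm round pedestal. This point is on its vertical turning axis, 94 mm above the bench. Its x and y turn with the bar.
- nut (a joint): turn of the wing nut (rad), grows clockwise seen from above; at 0 the bar lies along the gap; stops at 0 (slack) and 4.4 (tight); starts tight, between 4 and 4.4; stays where it is left, friction 0.08 N m
- tray: loose green open tray, 200 (x) x 140 (y) x 50 mm, walls and floor 5 mm, 0.7 kg; origin centre of its underside
- jar_c (a point): amber jar, 44 mm across, 55 tall, bystander; point at mid height
- handpiece_c (a point): black polishing handpiece lying down, 145 long, 26 thick, bystander
- ring_dish_c (a point): white ring dish, 70 mm across, 22 tall, bystander
- hammer_c (a point): small hammer lying down, 190 long, bystander

How it is judged:
By the outcome, as a careful person would: the job done as asked, in the order asked, and still so for the second after the job is handed in, with the robot touching nothing.
Of leaf06, leaf11, leaf16 only 2 to 3 are there at a start; the rules pass over those that are not, and their reading is None.
Of jaws_a, jaws_b, jaws_c only 1 to 1 are there at a start; the rules pass over those that are not, and their reading is None.
At some moment in a run one of tray may be knocked a few centimetres aside while the robot is not near it.
It also fails if it takes over 210 s, if anything falls off the work surface, if the arm or the gripper's body presses on something with over 40 N, if the wrist force passes 120 N, or if a joint passes its speed limit or range.

## Working session

There is one attempt and no reset: what is moved stays moved. The work goes in short steps, Python scripts to look and compute and a tool call to move; the robot and the scene stay as the last step left them, time stands still between calls to the robot, and variables do not carry over. Pictures are saved under pics/ and viewed, about 12 in all and at most 16, crops included, and the job is handed in when it is done.

Besides the shell and the picture viewer there is one more tool, called as a command line: name --argument value ..., lists and objects as JSON in quotes. servo_tool: Moves the arm, as the interface text tells. Its arguments: {"type":"object","properties":{"targets":{"type":"array"},"squeeze":{"type":"number"}},"required":["targets"]}

```bash
mkdir -p pics
python3 - <<'E'
from plant import r
import cv2,numpy as np
s=r.get_state();print({k:np.round(v,3).tolist() for k,v in s.items()},r.grasp_offset)
for n in("scene","side","wrist"):
    im=r.capture(n);cv2.imwrite(f"pics/{n}0.png",im)
    c=r.get_calibration(n);print(n,np.round(c["K"],1).tolist(),c["k1"],np.round(c["extrinsics"],3).tolist())
E
```

```text
{'time_s': 0.0, 'joints': [-47.034, 20.592, 0.633, -0.021, -70.135, -16.509], 'qd': [0.037, 0.038, -0.109, -0.108, 0.055, 0.07], 'joint_torque': [-0.0, -58.271, 29.306, 6.997, 0.007, -0.0], 'tcp_pos': [0.301, -0.604, 0.226], 'eef_rot': [179.905, -0.008, -153.55], 'contact_force': [0.543, 0.446, -0.263], 'moment': [-0.007, 0.017, 0.009], 'gripper_width': 0.087} -0.0188
scene [[362.1, 0.0, 253.5], [0.0, 362.1, 190.5], [0.0, 0.0, 1.0]] -0.06847775491808845 [[-0.726, 0.436, -0.531, 1.101], [0.687, 0.435, -0.582, 0.586], [-0.023, -0.788, -0.616, 0.718], [0.0, 0.0, 0.0, 1.0]]
side [[381.8, 0.0, 254.8], [0.0, 381.8, 194.6], [0.0, 0.0, 1.0]] 0.0023682368937805237 [[-0.916, -0.27, 0.297, 0.212], [-0.401, 0.624, -0.67, 0.765], [-0.004, -0.733, -0.68, 0.891], [0.0, 0.0, 0.0, 1.0]]
wrist [[308.9, 0.0, 257.8], [0.0, 308.9, 192.2], [0.0, 0.0, 1.0]] -0.05761944655254592 [[-0.445, 0.866, 0.226, 0.24], [0.895, 0.431, 0.114, -0.634], [0.001, 0.253, -0.967, 0.384], [0.0, 0.0, 0.0, 1.0]]
```

View pics/scene0.png

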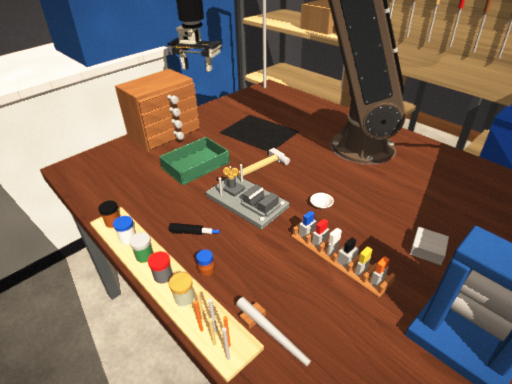

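View pics/side0.png

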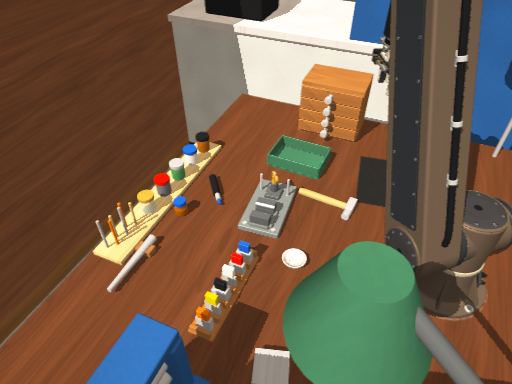

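The scene view shows the jig at about (248,198), with the nut at (232,178) and the tray at (195,160). The rack runs from (300,225) to (380,280), with the tabs in the order blue, red, white, black, yellow, orange, so all six leaves are there. The side view agrees.

```bash
cat > h.py <<'E'
from plant import r
import cv2,numpy as np
def ray(cal,uv):
    K,k1,E=np.array(cal["K"]),cal["k1"],np.array(cal["extrinsics"])
    d=np.array([(uv[0]-K[0,2])/K[0,0],(uv[1]-K[1,2])/K[1,1]])
    u=d.copy()
    for _ in range(20): u=d/(1+k1*(u@u))
    v=E[:3,:3]@np.array([u[0],u[1],1.]); return E[:3,3],v/np.linalg.norm(v)
def plane(cal,uv,z):
    o,v=ray(cal,uv); return o+v*(z-o[2])/v[2]
def proj(cal,P):
    K,k1,E=np.array(cal["K"]),cal["k1"],np.array(cal["extrinsics"])
    p=E[:3,:3].T@(np.array(P,float)-E[:3,3]); u=p[:2]/p[2]; u=u*(1+k1*(u@u))
    return K[:2,:2]@u+K[:2,2]
def tri(obs):
    A=np.zeros((3,3));b=np.zeros(3)
    for c,uv in obs:
        o,v=ray(c,uv);M=np.eye(3)-np.outer(v,v);A+=M;b+=M@o
    return np.linalg.solve(A,b)
def cent(m):
    y,x=np.nonzero(m);return np.array([x.mean(),y.mean()])
def st():
    s=r.get_state();print({k:np.round(s[k],4).tolist() for k in("time_s","tcp_pos","eef_rot","contact_force","gripper_width")});return s
E
python3 - <<'E'
from h import *
r.capture("scene");r.capture("side")
C={n:r.get_calibration(n) for n in("scene","side")}
for t in["leaf06_mid","leaf11_mid","leaf16_mid","leaf21_mid","leaf26_mid","leaf31_mid","rack","jig","nut","tray"]:
    obs=[]
    for n in C:
        L=r.cut_out(t,n)
        if L: obs.append((C[n],cent(L[0]["mask"])));print(t,n,round(L[0]["p"],2),L[0]["extent"])
    if len(obs)==2: print("   ",tri(obs).round(3))
E
```

```text
leaf06_mid scene 0.61 [325.2, 229.2, 340.0, 253.1]
leaf06_mid side 0.55 [221.3, 266.8, 235.7, 288.2]
    [0.52  0.248 0.046]
leaf11_mid scene 0.78 [352.6, 252.3, 370.2, 275.3]
leaf11_mid side 0.79 [206.3, 289.4, 221.0, 313.9]
    [0.522 0.336 0.042]
leaf16_mid side 0.75 [199.2, 305.7, 214.6, 331.8]
leaf21_mid scene 0.75 [311.6, 219.4, 329.2, 246.4]
leaf21_mid side 0.71 [230.0, 250.8, 246.7, 273.0]
    [0.516 0.199 0.04 ]
leaf26_mid scene 0.89 [300.4, 213.2, 316.2, 235.9]
leaf26_mid side 0.66 [234.6, 240.8, 253.0, 261.8]
    [0.516 0.155 0.042]
leaf31_mid scene 0.9 [337.8, 239.7, 356.5, 266.9]
leaf31_mid side 0.84 [211.5, 278.2, 232.2, 299.3]
    [0.521 0.29  0.038]
rack scene 0.82 [293.4, 227.9, 395.9, 296.7]
rack side 0.67 [187.3, 249.0, 260.0, 341.1]
    [ 0.512  0.29  -0.021]
jig scene 0.75 [204.1, 164.0, 290.8, 226.7]
jig side 0.74 [238.2, 170.3, 293.3, 237.7]
    [ 0.537 -0.083 -0.001]
nut scene 0.6 [224.2, 167.7, 239.9, 178.5]
nut side 0.49 [268.6, 136.3, 332.2, 180.5]
    [ 0.498 -0.21   0.073]
tray scene 0.78 [159.4, 137.9, 229.8, 182.9]
tray side 0.92 [267.1, 137.8, 332.5, 177.8]
    [ 0.526 -0.353  0.019]
```

servo_tool --targets '[{"dx":0,"dy":3,"dz":2},{"dx":0,"dy":6,"dz":4},{"dx":0,"dy":10,"dz":5},{"dx":2,"dy":14,"dz":5,"spin":-0.1},{"dx":4,"dy":18,"dz":5,"spin":-0.2},{"dx":6,"dy":21,"dz":5,"spin":-0.3},{"dx":8,"dy":24,"dz":5,"spin":-0.4},{"dx":10,"dy":27,"dz":5,"spin":-0.46},{"dx":12,"dy":30,"dz":5,"spin":-0.46},{"dx":14,"dy":33,"dz":5,"spin":-0.46}]'

```text
validation failed for argument at $.ta...
```

servo_tool --targets '[{"dx":2,"dy":3},{"dx":3,"dy":6},{"dx":4,"dy":9},{"dx":5,"dy":11},{"dx":6,"dy":13},{"dx":6,"dy":13.3},{"dx":6,"dy":13.3},{"dx":6,"dy":13.3},{"dx":6,"dy":13.3},{"dx":6,"dy":13.3}]'

```text
validation failed for argument at $.ta...
```

Run:
```python
from h import *
s=st();print(s["joints"])
c=r.get_calibration("wrist");im=r.capture("wrist")
for t in("jig","nut","tray"):
    for L in r.cut_out(t,"wrist")[:2]:
        print(t,round(L["p"],2),L["extent"],cent(L["mask"]).round(1))
cv2.imwrite("pics/w1.png",cv2.resize(im,(800,600)))
import json;json.dump({k:np.array(v).tolist() for k,v in c.items()},open("w1.json","w"))
cv2.imwrite("w1raw.png",im)
```

```text
{'time_s': 1.25, 'tcp_pos': [0.3007, -0.6043, 0.2265], 'eef_rot': [179.9979, 0.001, -153.5423], 'contact_force': [-0.0488, 0.2333, -0.1267], 'gripper_width': 0.0877}
[-4.70347901e+01  2.05477342e+01  6.80312473e-01 -1.69023716e-03
 -7.01343364e+01 -1.65069510e+01]
tray 0.69 [372.2, 365.1, 392.0, 382.7] [381.3 375.7]
```

View pics/w1.png

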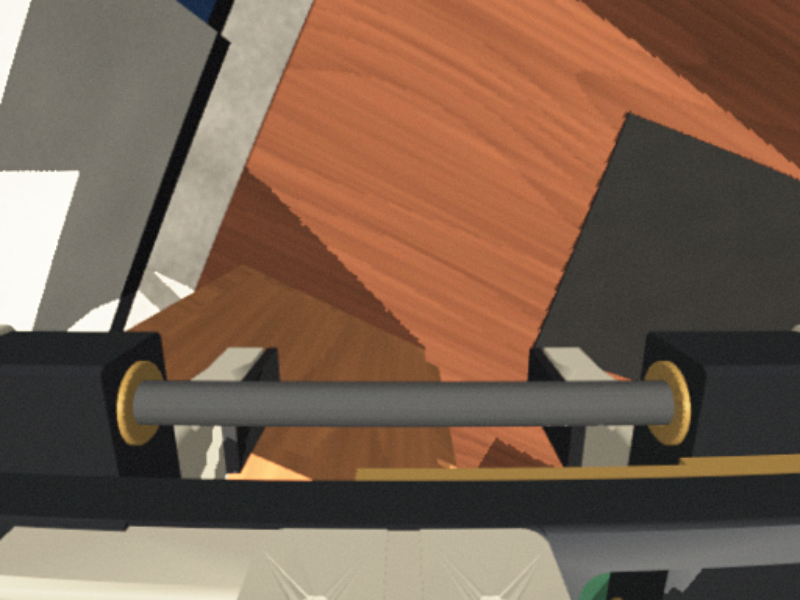

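The failed call was probably my rows leaving keys out. The wrist picture shows the fingers at the bottom and the bench on the tool's +x side, so I'll put the camera, not the TCP, above the jig.

servo_tool --targets '[{"dx":0,"dy":1,"dz":3,"spin":0,"grip":100},{"dx":2,"dy":4,"dz":5,"spin":0,"grip":100},{"dx":4,"dy":7,"dz":6,"spin":-0.1,"grip":100},{"dx":6,"dy":10,"dz":6,"spin":-0.2,"grip":100},{"dx":8,"dy":13,"dz":6,"spin":-0.3,"grip":100},{"dx":10,"dy":16,"dz":6,"spin":-0.4,"grip":100},{"dx":12,"dy":19,"dz":6,"spin":-0.46,"grip":100},{"dx":14,"dy":22,"dz":6,"spin":-0.46,"grip":100},{"dx":16,"dy":25,"dz":6,"spin":-0.46,"grip":100},{"dx":18,"dy":28,"dz":6,"spin":-0.46,"grip":100}]' --squeeze 30

```text
time_s: 2.28
tcp_pos: [0.4814, -0.3227, 0.2869]
eef_rot: [-180.0, 0.0, -179.9]
contact_force: [0.7, -1.0, 1.1]
gripper_width: 0.0877
```

servo_tool --targets '[{"dx":2,"dy":3,"dz":0,"spin":0,"grip":100},{"dx":4,"dy":6,"dz":0,"spin":0,"grip":100},{"dx":6,"dy":9,"dz":0,"spin":0,"grip":100},{"dx":8,"dy":12,"dz":0,"spin":0,"grip":100},{"dx":10,"dy":15,"dz":0,"spin":0,"grip":100},{"dx":11,"dy":18,"dz":0,"spin":0,"grip":100},{"dx":12,"dy":20.4,"dz":0,"spin":0,"grip":100},{"dx":12,"dy":20.4,"dz":0,"spin":0,"grip":100},{"dx":12,"dy":20.4,"dz":0,"spin":0,"grip":100},{"dx":12,"dy":20.4,"dz":0,"spin":0,"grip":100}]'

```text
time_s: 3.12
tcp_pos: [0.6006, -0.1203, 0.2865]
eef_rot: [-180.0, -0.0, -179.9]
contact_force: [0.2, 0.7, 1.3]
gripper_width: 0.0877
```

Run:
```python
from h import *
s=st();print(s["joints"].round(1) if hasattr(s["joints"],"round") else s["joints"])
c=r.get_calibration("wrist");im=r.capture("wrist")
for t in("jig","nut","tray"):
    for L in r.cut_out(t,"wrist")[:2]:
        print(t,round(L["p"],2),L["extent"],cent(L["mask"]).round(1))
cv2.imwrite("pics/w2.png",cv2.resize(im,(800,600)))
import json;json.dump({k:np.array(v).tolist() for k,v in c.items()},open("w2.json","w"))
```

```text
{'time_s': 3.1167, 'tcp_pos': [0.6006, -0.1203, 0.2865], 'eef_rot': [-179.9928, -0.0134, -179.8631], 'contact_force': [0.1889, 0.6591, 1.2962], 'gripper_width': 0.0877}
[  6.9  12.9  -2.2   0.  -74.9 -96.8]
jig 0.95 [201.2, 55.4, 383.5, 169.1] [284.1 112.5]
nut 0.75 [229.4, 106.6, 266.0, 131.9] [248.5 117.9]
tray 0.89 [19.9, 20.6, 152.0, 189.5] [ 85.4 102.6]
```

View pics/w2.png

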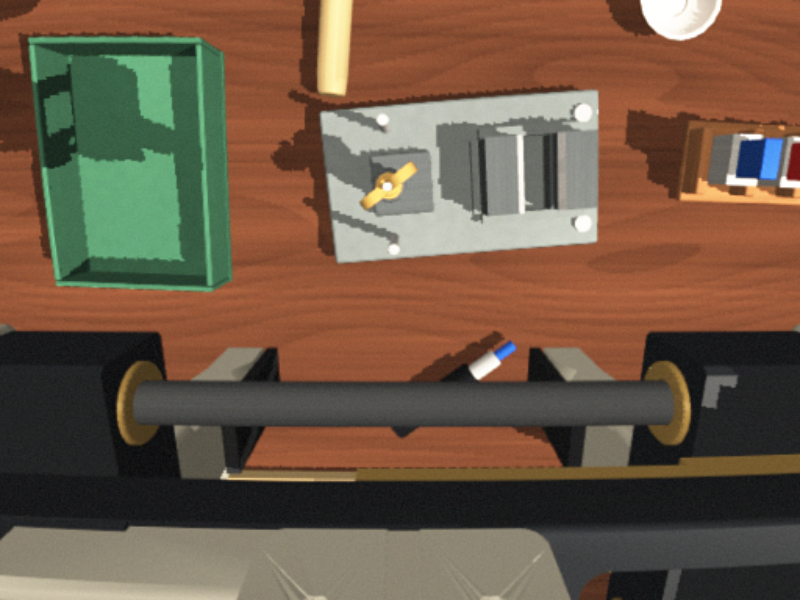

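The picture shows the nut at (387,187), the tall guard pins at (382,120) and (394,249), and the jaws and gap near (540,172). The tray is at (130,165) and the rack's end is at the right. I'll turn these pixels into world positions.

Run:
```python
from h import *
import json
c=json.load(open("w2.json"))
def P(u,v,z): return plane(c,(u*.64,v*.64),z)
for n,u,v,z in [("pinA",382,120,.088),("pinB",394,249,.088),("nut centre",387,187,.1),("tip1",412,166,.1),("tip2",367,205,.1),
 ("b00",320,112,.02),("b01",597,90,.02),("b11",597,241,.02),("b10",338,262,.02),("scr1",583,112,.03),("scr2",583,223,.03),
 ("jL0",480,136,.058),("jL1",486,214,.058),("gL0",518,133,.058),("gL1",519,214,.058),("gR0",566,130,.058),("gR1",568,209,.058),("jR",597,130,.058)]:
    print(n,P(u,v,z).round(4))
im=cv2.imread("pics/w2.png")[70:280,300:620]
cv2.imwrite("pics/w2c.png",cv2.resize(im,None,fx=2.5,fy=2.5,interpolation=cv2.INTER_CUBIC))
```

```text
pinA [ 0.4956 -0.1352  0.088 ]
pinB [ 0.5867 -0.127   0.088 ]
nut centre [ 0.5414 -0.1315  0.1   ]
tip1 [ 0.5271 -0.1142  0.1   ]
tip2 [ 0.5538 -0.1457  0.1   ]
b00 [ 0.482  -0.1896  0.02  ]
b01 [0.4627 0.0409 0.02  ]
b11 [0.589  0.0524 0.02  ]
b10 [ 0.6087 -0.1781  0.02  ]
scr1 [0.4817 0.0268 0.03  ]
scr2 [0.5722 0.0345 0.03  ]
jL0 [ 0.5038 -0.0615  0.058 ]
jL1 [ 0.563  -0.0545  0.058 ]
gL0 [ 0.5013 -0.0323  0.058 ]
gL1 [ 0.5629 -0.0281  0.058 ]
gR0 [0.4985 0.0047 0.058 ]
gR1 [0.5586 0.0109 0.058 ]
jR [0.4981 0.0289 0.058 ]
```

View pics/w2c.png

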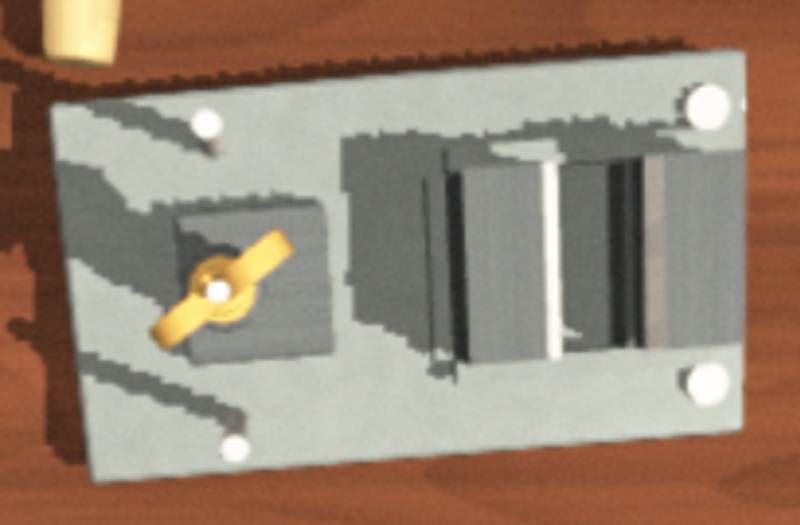

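Jig yaw is about 5.1°. The nut axis, taken as the midpoint of the pins, is (0.541,-0.131), and the gap is (0.530,-0.0115). The bar lies at about 130° (4.10 rad). Next I'll go to the nut at yaw -229.7.

servo_tool --targets '[{"dx":-1,"dy":-0.2,"dz":-1,"spin":-0.1,"grip":35},{"dx":-2,"dy":-0.4,"dz":-2,"spin":-0.2,"grip":35},{"dx":-3,"dy":-0.6,"dz":-3,"spin":-0.3,"grip":35},{"dx":-4,"dy":-0.8,"dz":-5,"spin":-0.4,"grip":35},{"dx":-5,"dy":-1,"dz":-7,"spin":-0.5,"grip":35},{"dx":-5.95,"dy":-1.08,"dz":-9,"spin":-0.6,"grip":35},{"dx":-5.95,"dy":-1.08,"dz":-11,"spin":-0.7,"grip":35},{"dx":-5.95,"dy":-1.08,"dz":-13,"spin":-0.8,"grip":35},{"dx":-5.95,"dy":-1.08,"dz":-14.5,"spin":-0.869,"grip":35},{"dx":-5.95,"dy":-1.08,"dz":-15.5,"spin":-0.869,"grip":35}]'

```text
time_s: 4.15
tcp_pos: [0.5402, -0.1318, 0.1301]
eef_rot: [-179.9, -0.1, 130.1]
contact_force: [0.1, 0.8, -0.4]
gripper_width: 0.0318
```

servo_tool --targets '[{"dx":0,"dy":0,"dz":-1,"spin":0,"grip":35},{"dx":0,"dy":0,"dz":-2,"spin":0,"grip":35},{"dx":0,"dy":0,"dz":-3,"spin":0,"grip":35},{"dx":0,"dy":0,"dz":-4,"spin":0,"grip":35},{"dx":0,"dy":0,"dz":-4.8,"spin":0,"grip":35},{"dx":0,"dy":0,"dz":-4.8,"spin":0,"grip":35},{"dx":0,"dy":0,"dz":-4.8,"spin":0,"grip":0},{"dx":0,"dy":0,"dz":-4.8,"spin":0,"grip":0},{"dx":0,"dy":0,"dz":-4.8,"spin":0,"grip":0},{"dx":0,"dy":0,"dz":-4.8,"spin":0,"grip":0}]' --squeeze 30

```text
time_s: 4.98
tcp_pos: [0.5411, -0.1314, 0.0841]
eef_rot: [-180.0, 0.0, 130.3]
contact_force: [-7.2, -11.6, 3.0]
gripper_width: 0.0096
```

servo_tool --targets '[{"dx":0,"dy":0,"dz":0,"spin":0.05,"grip":0},{"dx":0,"dy":0,"dz":0,"spin":0.15,"grip":0},{"dx":0,"dy":0,"dz":0,"spin":0.25,"grip":0},{"dx":0,"dy":0,"dz":0,"spin":0.35,"grip":0},{"dx":0,"dy":0,"dz":0,"spin":0.45,"grip":0},{"dx":0,"dy":0,"dz":0,"spin":0.55,"grip":0},{"dx":0,"dy":0,"dz":0,"spin":0.65,"grip":0},{"dx":0,"dy":0,"dz":0,"spin":0.75,"grip":0},{"dx":0,"dy":0,"dz":0,"spin":0.85,"grip":0},{"dx":0,"dy":0,"dz":0,"spin":0.95,"grip":0}]'

```text
time_s: 5.82
tcp_pos: [0.5407, -0.1316, 0.0841]
eef_rot: [-180.0, -0.0, -175.0]
contact_force: [-1.4, -2.0, 1.8]
gripper_width: 0.0078
```

servo_tool --targets '[{"dx":0,"dy":0,"dz":0,"spin":0.11,"grip":0},{"dx":0,"dy":0,"dz":0,"spin":0.22,"grip":0},{"dx":0,"dy":0,"dz":0,"spin":0.33,"grip":0},{"dx":0,"dy":0,"dz":0,"spin":0.44,"grip":0},{"dx":0,"dy":0,"dz":0,"spin":0.55,"grip":0},{"dx":0,"dy":0,"dz":0,"spin":0.66,"grip":0},{"dx":0,"dy":0,"dz":0,"spin":0.77,"grip":0},{"dx":0,"dy":0,"dz":0,"spin":0.88,"grip":0},{"dx":0,"dy":0,"dz":0,"spin":0.99,"grip":0},{"dx":0,"dy":0,"dz":0,"spin":1.1,"grip":0}]'

```text
time_s: 6.65
tcp_pos: [0.5405, -0.1313, 0.0841]
eef_rot: [180.0, -0.0, -111.9]
contact_force: [-3.4, 0.1, 3.4]
gripper_width: 0.0076
```

servo_tool --targets '[{"dx":0,"dy":0,"dz":0,"spin":0.11,"grip":0},{"dx":0,"dy":0,"dz":0,"spin":0.22,"grip":0},{"dx":0,"dy":0,"dz":0,"spin":0.33,"grip":0},{"dx":0,"dy":0,"dz":0,"spin":0.44,"grip":0},{"dx":0,"dy":0,"dz":0,"spin":0.55,"grip":0},{"dx":0,"dy":0,"dz":0,"spin":0.66,"grip":0},{"dx":0,"dy":0,"dz":0,"spin":0.77,"grip":0},{"dx":0,"dy":0,"dz":0,"spin":0.88,"grip":0},{"dx":0,"dy":0,"dz":0,"spin":0.99,"grip":0},{"dx":0,"dy":0,"dz":0,"spin":1.1,"grip":0}]'

```text
time_s: 7.48
tcp_pos: [0.5401, -0.1314, 0.084]
eef_rot: [179.9, 0.0, -48.9]
contact_force: [-3.0, -0.8, 5.2]
gripper_width: 0.0075
```

servo_tool --targets '[{"dx":0,"dy":0,"dz":0,"spin":0.11,"grip":0},{"dx":0,"dy":0,"dz":0,"spin":0.22,"grip":0},{"dx":0,"dy":0,"dz":0,"spin":0.33,"grip":0},{"dx":0,"dy":0,"dz":0,"spin":0.44,"grip":0},{"dx":0,"dy":0,"dz":0,"spin":0.55,"grip":0},{"dx":0,"dy":0,"dz":0,"spin":0.66,"grip":0},{"dx":0,"dy":0,"dz":0,"spin":0.77,"grip":0},{"dx":0,"dy":0,"dz":0,"spin":0.86,"grip":0},{"dx":0,"dy":0,"dz":0,"spin":0.91,"grip":0},{"dx":0,"dy":0,"dz":0,"spin":0.93,"grip":0}]'

```text
time_s: 8.32
tcp_pos: [0.5401, -0.1316, 0.084]
eef_rot: [180.0, 0.1, 4.2]
contact_force: [-6.5, -2.8, 5.6]
gripper_width: 0.0079
```

```bash
python3 -c "
from h import *
print(st()['moment'])"
```

```text
{'time_s': 8.3167, 'tcp_pos': [0.5401, -0.1316, 0.084], 'eef_rot': [179.9749, 0.0923, 4.2123], 'contact_force': [-6.4924, -2.762, 5.6291], 'gripper_width': 0.0079}
[-1.0117079   2.01171292 -0.1208272 ]
```

servo_tool --targets '[{"dx":0,"dy":0,"dz":0,"spin":0.01,"grip":0},{"dx":0,"dy":0,"dz":0,"spin":0.02,"grip":0},{"dx":0,"dy":0,"dz":0,"spin":0.03,"grip":0},{"dx":0,"dy":0,"dz":0,"spin":0.04,"grip":0},{"dx":0,"dy":0,"dz":0,"spin":0.05,"grip":0},{"dx":0,"dy":0,"dz":0,"spin":0.06,"grip":0},{"dx":0,"dy":0,"dz":0,"spin":0.06,"grip":0},{"dx":0,"dy":0,"dz":0,"spin":0.06,"grip":0},{"dx":0,"dy":0,"dz":0,"spin":0.06,"grip":0},{"dx":0,"dy":0,"dz":0,"spin":0.06,"grip":0}]'

```text
time_s: 9.15
tcp_pos: [0.5402, -0.1316, 0.084]
eef_rot: [180.0, 0.1, 7.4]
contact_force: [-4.3, -2.1, 5.2]
gripper_width: 0.0078
```

```bash
python3 -c "
from h import *
print(st()['moment'])"
```

```text
{'time_s': 9.15, 'tcp_pos': [0.5402, -0.1316, 0.084], 'eef_rot': [179.9864, 0.0874, 7.4161], 'contact_force': [-4.262, -2.1179, 5.2044], 'gripper_width': 0.0078}
[-0.99039485  1.92402363 -0.38408613]
```

servo_tool --targets '[{"dx":0,"dy":0,"dz":0,"spin":0.01,"grip":0},{"dx":0,"dy":0,"dz":0,"spin":0.02,"grip":0},{"dx":0,"dy":0,"dz":0,"spin":0.03,"grip":0},{"dx":0,"dy":0,"dz":0,"spin":0.04,"grip":0},{"dx":0,"dy":0,"dz":0,"spin":0.04,"grip":0},{"dx":0,"dy":0,"dz":0,"spin":0.04,"grip":0},{"dx":0,"dy":0,"dz":0,"spin":0.04,"grip":0},{"dx":0,"dy":0,"dz":0,"spin":0.04,"grip":0},{"dx":0,"dy":0,"dz":0,"spin":0.04,"grip":0},{"dx":0,"dy":0,"dz":0,"spin":0.04,"grip":0}]'

```text
time_s: 9.98
tcp_pos: [0.5402, -0.1316, 0.084]
eef_rot: [180.0, 0.1, 9.7]
contact_force: [-4.2, -2.2, 5.1]
gripper_width: 0.0085
```

```bash
python3 -c "
from h import *
print(st()['moment'])"
```

```text
{'time_s': 9.9833, 'tcp_pos': [0.5402, -0.1316, 0.084], 'eef_rot': [179.9946, 0.083, 9.6927], 'contact_force': [-4.2095, -2.2489, 5.1256], 'gripper_width': 0.0085}
[-1.02835896  1.94575622 -0.56634349]
```

The moment and the jaw opening both rise, so the nut is at its slack stop. I'll open, lift and go to look at the rack.

servo_tool --targets '[{"dx":0,"dy":0,"dz":0,"spin":0,"grip":35},{"dx":0,"dy":0,"dz":0,"spin":0,"grip":35},{"dx":0,"dy":0,"dz":0,"spin":0,"grip":35},{"dx":0,"dy":0,"dz":0,"spin":0,"grip":35},{"dx":0,"dy":0,"dz":3,"spin":0,"grip":35},{"dx":0,"dy":0,"dz":6,"spin":0,"grip":35},{"dx":0,"dy":0,"dz":9,"spin":0,"grip":35},{"dx":0,"dy":0,"dz":12,"spin":0,"grip":35},{"dx":-2,"dy":2,"dz":15,"spin":-0.08,"grip":35},{"dx":-4,"dy":5,"dz":17,"spin":-0.17,"grip":35}]'

```text
time_s: 10.82
tcp_pos: [0.5021, -0.0817, 0.256]
eef_rot: [180.0, -0.1, -0.3]
contact_force: [0.6, 0.6, 1.3]
gripper_width: 0.0309
```

servo_tool --targets '[{"dx":-1,"dy":4,"dz":1,"spin":0,"grip":35},{"dx":-2,"dy":8,"dz":2,"spin":0,"grip":35},{"dx":-3,"dy":12,"dz":2,"spin":0,"grip":35},{"dx":-4,"dy":16,"dz":2,"spin":0,"grip":35},{"dx":-5,"dy":20,"dz":2,"spin":0,"grip":35},{"dx":-5,"dy":24,"dz":2,"spin":0,"grip":35},{"dx":-5,"dy":28,"dz":2,"spin":0,"grip":35},{"dx":-5,"dy":33,"dz":2,"spin":0,"grip":35},{"dx":-5,"dy":33,"dz":2,"spin":0,"grip":35},{"dx":-5,"dy":33,"dz":2,"spin":0,"grip":35}]'

```text
time_s: 11.65
tcp_pos: [0.451, 0.2519, 0.2729]
eef_rot: [180.0, 0.0, 0.3]
contact_force: [1.0, -0.1, -0.2]
gripper_width: 0.0305
```

Run:
```python
from h import *
s=st();print(s["joints"].round(1))
c=r.get_calibration("wrist");im=r.capture("wrist")
for t in["rack"]+["leaf%02d_mid"%k for k in(6,11,16,21,26,31)]:
    for L in r.cut_out(t,"wrist")[:1]:
        print(t,round(L["p"],2),L["extent"],cent(L["mask"]).round(1))
cv2.imwrite("pics/w3.png",cv2.resize(im,(800,600)))
import json;json.dump({k:np.array(v).tolist() for k,v in c.items()},open("w3.json","w"))
```

```text
{'time_s': 11.65, 'tcp_pos': [0.451, 0.2519, 0.2729], 'eef_rot': [179.9812, 0.0269, 0.2589], 'contact_force': [0.962, -0.132, -0.201], 'gripper_width': 0.0305}
[ 51.    3.9 -14.8  -0.  -71.4  39.3]
rack 0.71 [129.8, 83.0, 355.5, 137.7] [246.4 111.1]
leaf06_mid 0.59 [257.6, 94.1, 269.6, 130.7] [262.1 110. ]
leaf11_mid 0.98 [172.3, 89.4, 201.2, 127.6] [186.5 109.2]
leaf16_mid 0.65 [137.9, 92.9, 165.5, 126.3] [150.8 110.4]
leaf21_mid 0.83 [288.6, 97.0, 309.5, 132.8] [298.1 112.7]
leaf26_mid 0.83 [317.9, 99.6, 347.9, 133.1] [334.1 114.3]
leaf31_mid 0.84 [215.0, 91.5, 237.2, 129.6] [225.4 109.4]
```

View pics/w3.png

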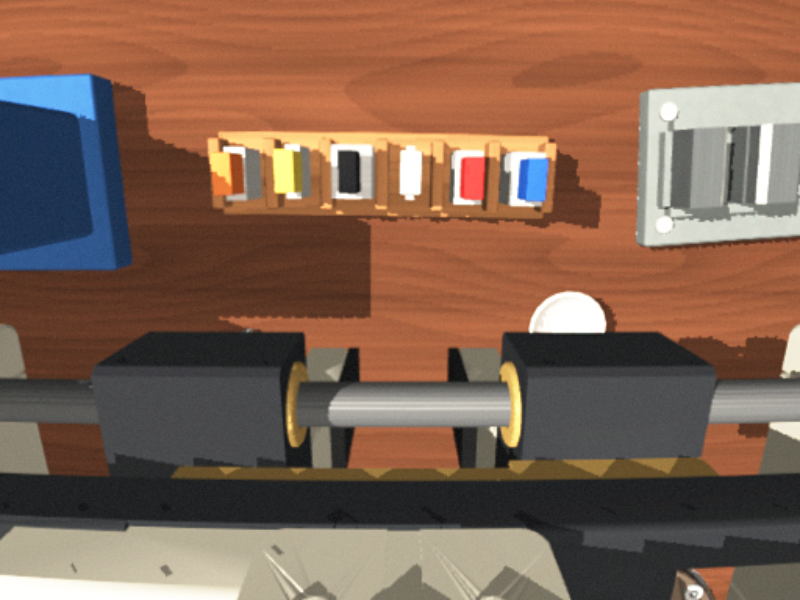

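The picture shows the tabs, left to right: orange (221,172), yellow (285,171), black (349,172), white (411,172), red (474,178) and blue (536,180). The rack is at nearly zero yaw.

Run:
```python
from h import *
import json
c=json.load(open("w3.json"))
im=cv2.imread("pics/w3.png");im2=cv2.resize(im[120:225,195:565],None,fx=2.15,fy=2.15,interpolation=cv2.INTER_CUBIC)
cv2.imwrite("pics/w3c.png",im2)
for n,u,v in [("o",221,172),("y",285,171),("k",349,172),("w",411,173),("r",474,177),("b",536,180)]:
    print(n,plane(c,(u*.64,v*.64),.08).round(4))
for n,u,v in[("rTL",222,133),("rTR",548,138)]: print(n,plane(c,(u*.64,v*.64),.032).round(4))
```

```text
o [0.5211 0.3814 0.08  ]
y [0.5216 0.3355 0.08  ]
k [0.5208 0.2901 0.08  ]
w [0.5203 0.2464 0.08  ]
r [0.5178 0.2018 0.08  ]
b [0.5162 0.1575 0.08  ]
rTL [0.5518 0.396  0.032 ]
rTR [0.5487 0.137  0.032 ]
```

View pics/w3c.png

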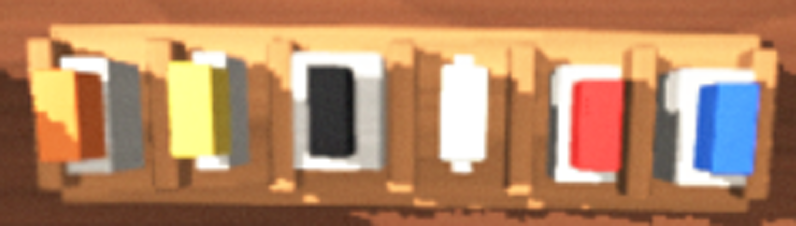

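servo_tool --targets '[{"dx":3,"dy":-0.3,"dz":-2,"spin":0,"grip":30},{"dx":6,"dy":-0.5,"dz":-5,"spin":-0.02,"grip":30},{"dx":6.93,"dy":-0.55,"dz":-8.5,"spin":-0.02,"grip":30},{"dx":6.93,"dy":-0.55,"dz":-12,"spin":-0.02,"grip":30},{"dx":6.93,"dy":-0.55,"dz":-15,"spin":-0.02,"grip":30},{"dx":6.93,"dy":-0.55,"dz":-17,"spin":-0.02,"grip":30},{"dx":6.93,"dy":-0.55,"dz":-18.5,"spin":-0.02,"grip":30},{"dx":6.93,"dy":-0.55,"dz":-20,"spin":-0.02,"grip":30},{"dx":6.93,"dy":-0.55,"dz":-21,"spin":-0.02,"grip":30},{"dx":6.93,"dy":-0.55,"dz":-21.7,"spin":-0.02,"grip":30}]'

```text
time_s: 12.88
tcp_pos: [0.5204, 0.2427, 0.0556]
eef_rot: [180.0, 0.0, -1.1]
contact_force: [-0.1, -0.3, -0.1]
gripper_width: 0.0266
```

servo_tool --targets '[{"dx":0,"dy":0,"dz":0,"spin":0,"grip":30},{"dx":0,"dy":0,"dz":0,"spin":0,"grip":0},{"dx":0,"dy":0,"dz":0,"spin":0,"grip":0},{"dx":0,"dy":0,"dz":0,"spin":0,"grip":0},{"dx":0,"dy":0,"dz":0,"spin":0,"grip":0},{"dx":0,"dy":0,"dz":0,"spin":0,"grip":0},{"dx":0,"dy":0,"dz":0,"spin":0,"grip":0},{"dx":0,"dy":0,"dz":0.5,"spin":0,"grip":0},{"dx":0,"dy":0,"dz":1,"spin":0,"grip":0},{"dx":0,"dy":0,"dz":1,"spin":0,"grip":0}]' --squeeze 30

```text
time_s: 13.72
tcp_pos: [0.5209, 0.2437, 0.0676]
eef_rot: [-180.0, -0.1, -1.1]
contact_force: [-0.0, 0.2, -0.5]
gripper_width: 0.0138
```

servo_tool --targets '[{"dx":0,"dy":0,"dz":2,"spin":0,"grip":0},{"dx":0,"dy":0,"dz":4,"spin":0,"grip":0},{"dx":0,"dy":0,"dz":7,"spin":0,"grip":0},{"dx":0,"dy":-2,"dz":10,"spin":0,"grip":0},{"dx":0,"dy":-5,"dz":11,"spin":0,"grip":0},{"dx":0.2,"dy":-8,"dz":11,"spin":0.03,"grip":0},{"dx":0.4,"dy":-11,"dz":11,"spin":0.06,"grip":0},{"dx":0.6,"dy":-14,"dz":11,"spin":0.08,"grip":0},{"dx":0.8,"dy":-17,"dz":11,"spin":0.1,"grip":0},{"dx":0.95,"dy":-20,"dz":11,"spin":0.108,"grip":0}]'

```text
time_s: 14.55
tcp_pos: [0.5297, 0.0421, 0.1767]
eef_rot: [-180.0, -0.0, 5.2]
contact_force: [0.5, 0.3, -0.5]
gripper_width: 0.0136
```

servo_tool --targets '[{"dx":0,"dy":-2,"dz":0,"spin":0,"grip":0},{"dx":0,"dy":-4,"dz":0,"spin":0,"grip":0},{"dx":0,"dy":-5,"dz":0,"spin":0,"grip":0},{"dx":0,"dy":-5.5,"dz":-1,"spin":0,"grip":0},{"dx":0,"dy":-5.5,"dz":-2,"spin":0,"grip":0},{"dx":0,"dy":-5.5,"dz":-3,"spin":0,"grip":0},{"dx":0,"dy":-5.5,"dz":-4,"spin":0,"grip":0},{"dx":0,"dy":-5.5,"dz":-4,"spin":0,"grip":0},{"dx":0,"dy":-5.5,"dz":-4,"spin":0,"grip":0},{"dx":0,"dy":-5.5,"dz":-4,"spin":0,"grip":0}]'

```text
time_s: 15.38
tcp_pos: [0.5302, -0.011, 0.1365]
eef_rot: [180.0, 0.0, 5.2]
contact_force: [0.4, -0.1, -0.4]
gripper_width: 0.014
```

Run:
```python
from h import *
st();c=r.get_calibration("scene");im=r.capture("scene");st()
u,v=proj(c,(.53,-.05,.06)).astype(int);print(u,v)
cv2.imwrite("pics/s4.png",cv2.resize(im[v-75:v+45,u-80:u+80],(800,600),interpolation=cv2.INTER_CUBIC))
```

```text
{'time_s': 15.3833, 'tcp_pos': [0.5302, -0.011, 0.1365], 'eef_rot': [179.9858, 0.0107, 5.1682], 'contact_force': [0.446, -0.0741, -0.3506], 'gripper_width': 0.014}
{'time_s': 15.4333, 'tcp_pos': [0.5304, -0.0111, 0.1368], 'eef_rot': [179.9951, -0.0254, 5.1593], 'contact_force': [-0.2134, 0.1605, -1.3093], 'gripper_width': 0.0137}
251 187
```

View pics/s4.png

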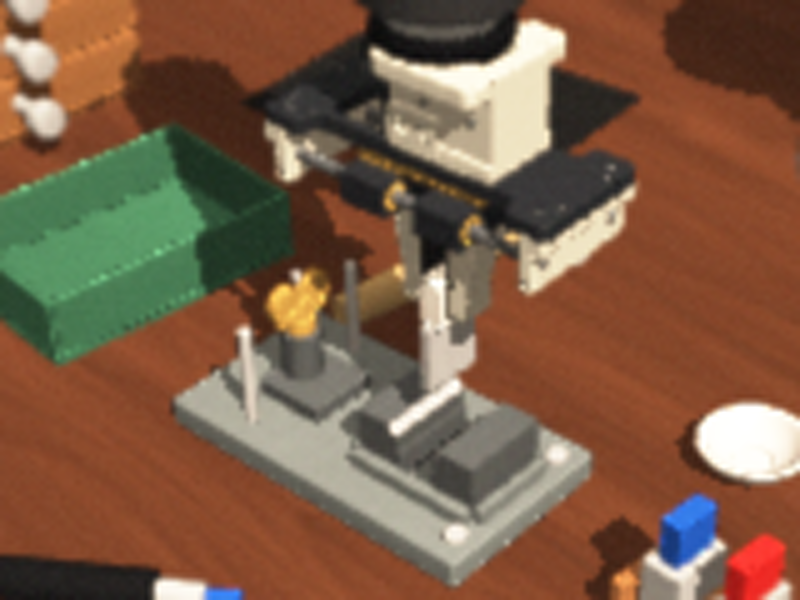

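The leaf hangs square over the gap, so I'll lower it towards the floor, which should come at about TCP z 0.068.

servo_tool --targets '[{"dx":0,"dy":-0.05,"dz":-1,"spin":0,"grip":0},{"dx":0,"dy":-0.05,"dz":-2,"spin":0,"grip":0},{"dx":0,"dy":-0.05,"dz":-3,"spin":0,"grip":0},{"dx":0,"dy":-0.05,"dz":-4,"spin":0,"grip":0},{"dx":0,"dy":-0.05,"dz":-4.5,"spin":0,"grip":0},{"dx":0,"dy":-0.05,"dz":-5,"spin":0,"grip":0},{"dx":0,"dy":-0.05,"dz":-5.5,"spin":0,"grip":0},{"dx":0,"dy":-0.05,"dz":-6,"spin":0,"grip":0},{"dx":0,"dy":-0.05,"dz":-6.5,"spin":0,"grip":0},{"dx":0,"dy":-0.05,"dz":-6.7,"spin":0,"grip":0}]'

```text
time_s: 16.27
tcp_pos: [0.5302, -0.0122, 0.0695]
eef_rot: [180.0, -0.0, 5.1]
contact_force: [-7.2, 0.6, 21.2]
gripper_width: 0.0136
```

servo_tool --targets '[{"dx":0,"dy":0,"dz":-0.05,"spin":0,"grip":0},{"dx":0,"dy":0,"dz":-0.1,"spin":0,"grip":0},{"dx":0,"dy":0,"dz":-0.15,"spin":0,"grip":0},{"dx":0,"dy":0,"dz":-0.2,"spin":0,"grip":0},{"dx":0,"dy":0,"dz":-0.25,"spin":0,"grip":0},{"dx":0,"dy":0,"dz":-0.25,"spin":0,"grip":0},{"dx":0,"dy":0,"dz":-0.25,"spin":0,"grip":0},{"dx":0,"dy":0,"dz":-0.25,"spin":0,"grip":0},{"dx":0,"dy":0,"dz":-0.25,"spin":0,"grip":0},{"dx":0,"dy":0,"dz":-0.25,"spin":0,"grip":0}]'

```text
time_s: 17.1
tcp_pos: [0.5303, -0.0122, 0.0695]
eef_rot: [180.0, -0.1, 5.2]
contact_force: [-8.7, 0.9, 22.8]
gripper_width: 0.0138
```

It stopped 49 mm below its hang height with 22 N, at TCP z 0.0695. That is the floor; the shoulders would have stopped it at 0.089. So leaf06 is too thin. I'll lift it and locate the tray afresh.

servo_tool --targets '[{"dx":0,"dy":0,"dz":2,"spin":0,"grip":0},{"dx":0,"dy":0,"dz":4,"spin":0,"grip":0},{"dx":0,"dy":0,"dz":6,"spin":0,"grip":0},{"dx":0,"dy":0,"dz":8,"spin":0,"grip":0},{"dx":0,"dy":0,"dz":11,"spin":0,"grip":0},{"dx":0,"dy":0,"dz":13.2,"spin":0,"grip":0},{"dx":0,"dy":-3,"dz":13.2,"spin":0,"grip":0},{"dx":0,"dy":-6,"dz":13.2,"spin":0,"grip":0},{"dx":0,"dy":-9,"dz":13.2,"spin":0,"grip":0},{"dx":0,"dy":-10,"dz":13.2,"spin":0,"grip":0}]'

```text
time_s: 17.93
tcp_pos: [0.5298, -0.1146, 0.1993]
eef_rot: [180.0, -0.0, 5.1]
contact_force: [-1.1, -0.8, -0.3]
gripper_width: 0.0137
```

```bash
cat >> h.py <<'E'
def tray():
    """fit rim rectangle of the tray (z=.05 top, base z=0) in scene+side by matching hull of projected box to mask"""
    from scipy.optimize import minimize
    O=[]
    for n in("scene","side"):
        c=r.get_calibration(n);r.capture(n);L=r.cut_out("tray",n)
        if L and L[0]["p"]>.3: O.append((n,c,L[0]["mask"]))
    def cost(q):
        co,si=np.cos(q[2]),np.sin(q[2]);e=0
        for n,c,m in O:
            pts=[proj(c,(q[0]+co*a-si*b,q[1]+si*a+co*b,z)) for a in(-.1,.1) for b in(-.07,.07) for z in(0,.05)]
            h=cv2.convexHull(np.array(pts,np.float32));p=np.zeros(m.shape,np.uint8)
            cv2.fillConvexPoly(p,np.round(h*16).astype(int),1,shift=4)
            e+=(p!=m).sum()/m.sum()
        return e
    b=None
    for y0 in(-.35,-.38,-.32):
        s=minimize(cost,[.53,y0,.05],method="Nelder-Mead",options=dict(initial_simplex=[[.53,y0,.05],[.55,y0,.05],[.53,y0+.02,.05],[.53,y0,-.1]]))
        if b is None or s.fun<b.fun:b=s
    print("tray",b.x.round(4),"cost",round(b.fun,3),[o[0] for o in O]);return b.x
E
python3 -c "
from h import *
import json
st();tray()
c=json.load(open('w2.json'))
for u,v in[(30,38),(203,38),(231,285),(55,285)]:print(plane(c,(u*.64,v*.64),.05).round(3))"
```

```text
{'time_s': 17.9333, 'tcp_pos': [0.5298, -0.1146, 0.1993], 'eef_rot': [179.9826, -0.0232, 5.0529], 'contact_force': [-1.144, -0.8042, -0.2998], 'gripper_width': 0.0137}
tray [ 0.5258 -0.3483 -0.0022] cost 0.377 ['scene', 'side']
[ 0.426 -0.411  0.05 ]
[ 0.431 -0.272  0.05 ]
[ 0.623 -0.265  0.05 ]
[ 0.623 -0.421  0.05 ]
```

servo_tool --targets '[{"dx":-0.5,"dy":-2,"dz":0,"spin":0,"grip":0},{"dx":-1.5,"dy":-5,"dz":0,"spin":0,"grip":0},{"dx":-2.5,"dy":-8,"dz":0,"spin":0,"grip":0},{"dx":-3.5,"dy":-11,"dz":0,"spin":0,"grip":0},{"dx":-4.5,"dy":-14,"dz":0,"spin":0,"grip":0},{"dx":-5.5,"dy":-17,"dz":0,"spin":-0.04,"grip":0},{"dx":-6.5,"dy":-20,"dz":0,"spin":-0.09,"grip":0},{"dx":-6.5,"dy":-22,"dz":-1,"spin":-0.09,"grip":0},{"dx":-6.5,"dy":-23.1,"dz":-3,"spin":-0.09,"grip":0},{"dx":-6.5,"dy":-23.1,"dz":-5,"spin":-0.09,"grip":0}]'

```text
time_s: 18.97
tcp_pos: [0.4659, -0.3444, 0.149]
eef_rot: [179.9, -0.1, -0.1]
contact_force: [-0.3, -0.1, -1.7]
gripper_width: 0.0141
```

servo_tool --targets '[{"dx":0,"dy":0,"dz":-2,"spin":0,"grip":0},{"dx":0,"dy":0,"dz":-4,"spin":0,"grip":0},{"dx":0,"dy":0,"dz":-6,"spin":0,"grip":0},{"dx":0,"dy":0,"dz":-8,"spin":0,"grip":0},{"dx":0,"dy":0,"dz":-9,"spin":0,"grip":0},{"dx":0,"dy":0,"dz":-9.2,"spin":0,"grip":0},{"dx":0,"dy":0,"dz":-9.2,"spin":0,"grip":0},{"dx":0,"dy":0,"dz":-9.2,"spin":0,"grip":30},{"dx":0,"dy":0,"dz":-9.2,"spin":0,"grip":30},{"dx":0,"dy":0,"dz":-9.2,"spin":0,"grip":30}]'

```text
time_s: 19.8
tcp_pos: [0.4659, -0.3433, 0.0584]
eef_rot: [180.0, -0.1, -0.0]
contact_force: [-0.2, 0.4, -0.4]
gripper_width: 0.0251
```

servo_tool --targets '[{"dx":0,"dy":0,"dz":-9.2,"spin":0,"grip":30},{"dx":0,"dy":0,"dz":1,"spin":0,"grip":30},{"dx":0,"dy":0,"dz":3,"spin":0,"grip":30},{"dx":0,"dy":0,"dz":6,"spin":0,"grip":30},{"dx":0,"dy":0,"dz":9,"spin":0,"grip":30},{"dx":1,"dy":3,"dz":11,"spin":0,"grip":30},{"dx":2,"dy":6,"dz":12,"spin":0,"grip":30},{"dx":3,"dy":9,"dz":12,"spin":0,"grip":30},{"dx":4,"dy":12,"dz":12,"spin":0,"grip":30},{"dx":5,"dy":15,"dz":12,"spin":0,"grip":30}]'

```text
time_s: 20.63
tcp_pos: [0.5156, -0.1918, 0.1785]
eef_rot: [180.0, -0.2, -0.1]
contact_force: [0.6, -0.3, -0.6]
gripper_width: 0.0263
```

My last call's first row was wrong: it commanded -9.2 cm. The next row reversed it and no force showed, but I'll check the tray while travelling to the yellow leaf.

servo_tool --targets '[{"dx":0,"dy":4,"dz":0,"spin":0,"grip":30},{"dx":0,"dy":8,"dz":0,"spin":0,"grip":30},{"dx":0,"dy":12,"dz":0,"spin":0,"grip":30},{"dx":0,"dy":16,"dz":0,"spin":0,"grip":30},{"dx":0,"dy":20,"dz":0,"spin":0,"grip":30},{"dx":0,"dy":24,"dz":0,"spin":0,"grip":30},{"dx":0,"dy":28,"dz":0,"spin":0,"grip":30},{"dx":0,"dy":32,"dz":0,"spin":0,"grip":30},{"dx":0,"dy":36,"dz":0,"spin":0,"grip":30},{"dx":0,"dy":40,"dz":0,"spin":0,"grip":30}]'

```text
time_s: 21.47
tcp_pos: [0.5148, 0.2091, 0.1783]
eef_rot: [-179.9, -0.1, -0.0]
contact_force: [1.3, 0.1, -0.4]
gripper_width: 0.0264
```

Run:
```python
from h import *
st();c=r.get_calibration("scene");im=r.capture("scene")
u,v=proj(c,(.53,-.2,.06)).astype(int)
cv2.imwrite("pics/s5.png",cv2.resize(im[v-60:v+60,u-70:u+90],(800,600),interpolation=cv2.INTER_CUBIC))
tray()
```

```text
{'time_s': 21.4667, 'tcp_pos': [0.5148, 0.2091, 0.1783], 'eef_rot': [-179.9224, -0.0969, -0.0375], 'contact_force': [1.3386, 0.1419, -0.3581], 'gripper_width': 0.0264}
tray [ 0.5217 -0.3493  0.    ] cost 7.283 ['scene', 'side']
```

View pics/s5.png

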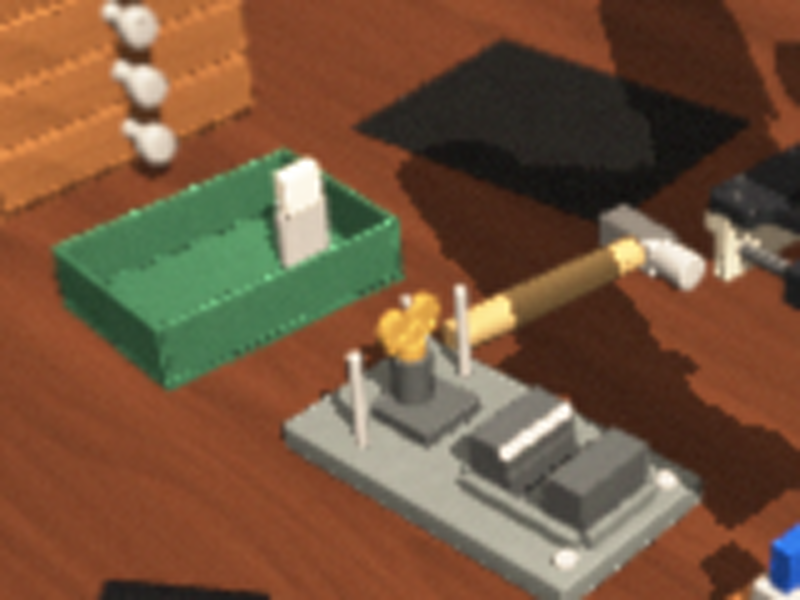

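Leaf06 stands in the tray at (300,215) and the bystanders haven't moved. Next is the yellow leaf.

servo_tool --targets '[{"dx":0.3,"dy":4,"dz":0,"spin":0,"grip":30},{"dx":0.67,"dy":8,"dz":0,"spin":-0.017,"grip":30},{"dx":0.67,"dy":11,"dz":-1,"spin":-0.017,"grip":30},{"dx":0.67,"dy":12.6,"dz":-3,"spin":-0.017,"grip":30},{"dx":0.67,"dy":12.6,"dz":-5.5,"spin":-0.017,"grip":30},{"dx":0.67,"dy":12.6,"dz":-7.5,"spin":-0.017,"grip":30},{"dx":0.67,"dy":12.6,"dz":-9.5,"spin":-0.017,"grip":30},{"dx":0.67,"dy":12.6,"dz":-11,"spin":-0.017,"grip":30},{"dx":0.67,"dy":12.6,"dz":-12,"spin":-0.017,"grip":30},{"dx":0.67,"dy":12.6,"dz":-12.2,"spin":-0.017,"grip":30}]'

```text
time_s: 22.55
tcp_pos: [0.5214, 0.3309, 0.0535]
eef_rot: [179.9, 0.1, -1.1]
contact_force: [-0.3, 0.1, 0.4]
gripper_width: 0.0262
```

servo_tool --targets '[{"dx":0,"dy":0,"dz":0,"spin":0,"grip":30},{"dx":0,"dy":0,"dz":0,"spin":0,"grip":0},{"dx":0,"dy":0,"dz":0,"spin":0,"grip":0},{"dx":0,"dy":0,"dz":0,"spin":0,"grip":0},{"dx":0,"dy":0,"dz":0,"spin":0,"grip":0},{"dx":0,"dy":0,"dz":0,"spin":0,"grip":0},{"dx":0,"dy":0,"dz":0,"spin":0,"grip":0},{"dx":0,"dy":0,"dz":0,"spin":0,"grip":0},{"dx":0,"dy":0,"dz":0,"spin":0,"grip":0},{"dx":0,"dy":0,"dz":0,"spin":0,"grip":0}]'

```text
time_s: 23.38
tcp_pos: [0.5224, 0.3333, 0.0563]
eef_rot: [-179.9, -0.1, -1.0]
contact_force: [0.3, -0.9, 7.6]
gripper_width: 0.0138
```

servo_tool --targets '[{"dx":0,"dy":0,"dz":2,"spin":0,"grip":0},{"dx":0,"dy":0,"dz":4,"spin":0,"grip":0},{"dx":0,"dy":0,"dz":7,"spin":0,"grip":0},{"dx":0,"dy":-1,"dz":10,"spin":0,"grip":0},{"dx":0,"dy":-4,"dz":12,"spin":0,"grip":0},{"dx":0.2,"dy":-8,"dz":12,"spin":0.03,"grip":0},{"dx":0.4,"dy":-12,"dz":12,"spin":0.06,"grip":0},{"dx":0.6,"dy":-16,"dz":12,"spin":0.08,"grip":0},{"dx":0.8,"dy":-20,"dz":12,"spin":0.1,"grip":0},{"dx":0.8,"dy":-24,"dz":12,"spin":0.107,"grip":0}]'

```text
time_s: 24.22
tcp_pos: [0.5293, 0.0913, 0.1752]
eef_rot: [-180.0, -0.0, 5.2]
contact_force: [0.6, 0.3, -1.2]
gripper_width: 0.0138
```

servo_tool --targets '[{"dx":0,"dy":-3,"dz":0,"spin":0,"grip":0},{"dx":0,"dy":-6,"dz":0,"spin":0,"grip":0},{"dx":0,"dy":-9,"dz":0,"spin":0,"grip":0},{"dx":0,"dy":-10.5,"dz":-1,"spin":0,"grip":0},{"dx":0,"dy":-10.5,"dz":-2,"spin":0,"grip":0},{"dx":0,"dy":-10.5,"dz":-3,"spin":0,"grip":0},{"dx":0,"dy":-10.5,"dz":-4,"spin":0,"grip":0},{"dx":0,"dy":-10.5,"dz":-4,"spin":0,"grip":0},{"dx":0,"dy":-10.5,"dz":-4,"spin":0,"grip":0},{"dx":0,"dy":-10.5,"dz":-4,"spin":0,"grip":0}]'

```text
time_s: 25.05
tcp_pos: [0.53, -0.0113, 0.1352]
eef_rot: [180.0, -0.0, 5.2]
contact_force: [0.8, 0.3, -0.3]
gripper_width: 0.014
```

servo_tool --targets '[{"dx":0,"dy":-0.05,"dz":-1,"spin":0,"grip":0},{"dx":0,"dy":-0.05,"dz":-2,"spin":0,"grip":0},{"dx":0,"dy":-0.05,"dz":-3,"spin":0,"grip":0},{"dx":0,"dy":-0.05,"dz":-4,"spin":0,"grip":0},{"dx":0,"dy":-0.05,"dz":-4.5,"spin":0,"grip":0},{"dx":0,"dy":-0.05,"dz":-5,"spin":0,"grip":0},{"dx":0,"dy":-0.05,"dz":-5.5,"spin":0,"grip":0},{"dx":0,"dy":-0.05,"dz":-6,"spin":0,"grip":0},{"dx":0,"dy":-0.05,"dz":-6.5,"spin":0,"grip":0},{"dx":0,"dy":-0.05,"dz":-6.7,"spin":0,"grip":0}]'

```text
time_s: 25.88
tcp_pos: [0.5299, -0.0127, 0.0683]
eef_rot: [180.0, -0.0, 5.1]
contact_force: [-7.7, 2.0, 23.0]
gripper_width: 0.0139
```

servo_tool --targets '[{"dx":0,"dy":0,"dz":-0.05,"spin":0,"grip":0},{"dx":0,"dy":0,"dz":-0.1,"spin":0,"grip":0},{"dx":0,"dy":0,"dz":-0.1,"spin":0,"grip":0},{"dx":0,"dy":0,"dz":-0.1,"spin":0,"grip":0},{"dx":0,"dy":0,"dz":-0.1,"spin":0,"grip":0},{"dx":0,"dy":0,"dz":2,"spin":0,"grip":0},{"dx":0,"dy":0,"dz":4,"spin":0,"grip":0},{"dx":0,"dy":0,"dz":6,"spin":0,"grip":0},{"dx":0,"dy":0,"dz":8,"spin":0,"grip":0},{"dx":0,"dy":0,"dz":11,"spin":0,"grip":0}]'

```text
time_s: 26.72
tcp_pos: [0.5285, -0.0128, 0.1775]
eef_rot: [180.0, 0.2, 5.1]
contact_force: [0.7, 0.7, -1.7]
gripper_width: 0.0141
```

Leaf11 reached the floor too (0.0683, 23 N), so it goes to the tray. First I'll check that the tray hasn't moved.

servo_tool --targets '[{"dx":0,"dy":0,"dz":2,"spin":0,"grip":0},{"dx":0,"dy":-2,"dz":2,"spin":0,"grip":0},{"dx":0,"dy":-5,"dz":2,"spin":0,"grip":0},{"dx":0,"dy":-8,"dz":2,"spin":0,"grip":0},{"dx":0,"dy":-8,"dz":2,"spin":0,"grip":0},{"dx":0,"dy":-8,"dz":2,"spin":0,"grip":0},{"dx":0,"dy":-8,"dz":2,"spin":0,"grip":0},{"dx":0,"dy":-8,"dz":2,"spin":0,"grip":0},{"dx":0,"dy":-8,"dz":2,"spin":0,"grip":0},{"dx":0,"dy":-8,"dz":2,"spin":0,"grip":0}]'

```text
time_s: 27.55
tcp_pos: [0.5298, -0.0919, 0.1981]
eef_rot: [-180.0, -0.0, 5.2]
contact_force: [-0.2, 0.1, -0.5]
gripper_width: 0.0141
```

```bash
cat >> h.py <<'E'
def trayx():
    for n in("scene","side"):
        r.capture(n)
        for L in r.cut_out("tray",n)[:2]: print(n,round(L["p"],2),np.round(L["extent"],1),cent(L["mask"]).round(1))
E
python3 -c "
from h import *
st();trayx()"
```

```text
{'time_s': 27.55, 'tcp_pos': [0.5298, -0.0919, 0.1981], 'eef_rot': [-179.9977, -0.0069, 5.1742], 'contact_force': [-0.2126, 0.1318, -0.5462], 'gripper_width': 0.0141}
scene 0.85 [157.7 136.4 229.1 185.2] [192. 161.]
scene 0.15 [289.  224.2 397.2 297. ] [345.3 262.2]
side 0.63 [280.1 139.  336.1 178.1] [303.5 157.8]
```

servo_tool --targets '[{"dx":-0.2,"dy":-3,"dz":0,"spin":0,"grip":0},{"dx":-0.4,"dy":-6,"dz":0,"spin":0,"grip":0},{"dx":-0.6,"dy":-10,"dz":0,"spin":0,"grip":0},{"dx":-0.8,"dy":-14,"dz":0,"spin":0,"grip":0},{"dx":-1,"dy":-17,"dz":0,"spin":0,"grip":0},{"dx":-1.2,"dy":-20,"dz":0,"spin":-0.04,"grip":0},{"dx":-1.4,"dy":-23,"dz":0,"spin":-0.09,"grip":0},{"dx":-1.5,"dy":-25.3,"dz":-1,"spin":-0.09,"grip":0},{"dx":-1.5,"dy":-25.3,"dz":-3,"spin":-0.09,"grip":0},{"dx":-1.5,"dy":-25.3,"dz":-5,"spin":-0.09,"grip":0}]'

```text
time_s: 28.58
tcp_pos: [0.5148, -0.3473, 0.1477]
eef_rot: [180.0, -0.1, -0.2]
contact_force: [-0.6, 0.5, -0.4]
gripper_width: 0.0137
```

servo_tool --targets '[{"dx":0,"dy":0,"dz":-2,"spin":0,"grip":0},{"dx":0,"dy":0,"dz":-4,"spin":0,"grip":0},{"dx":0,"dy":0,"dz":-6,"spin":0,"grip":0},{"dx":0,"dy":0,"dz":-8,"spin":0,"grip":0},{"dx":0,"dy":0,"dz":-9,"spin":0,"grip":0},{"dx":0,"dy":0,"dz":-9.1,"spin":0,"grip":0},{"dx":0,"dy":0,"dz":-9.1,"spin":0,"grip":0},{"dx":0,"dy":0,"dz":-9.1,"spin":0,"grip":30},{"dx":0,"dy":0,"dz":-9.1,"spin":0,"grip":30},{"dx":0,"dy":0,"dz":-9.1,"spin":0,"grip":30}]'

```text
time_s: 29.42
tcp_pos: [0.5156, -0.3459, 0.0585]
eef_rot: [180.0, -0.1, -0.0]
contact_force: [-0.7, -0.2, -0.2]
gripper_width: 0.0247
```

servo_tool --targets '[{"dx":0,"dy":0,"dz":0,"spin":0,"grip":30},{"dx":0,"dy":0,"dz":1,"spin":0,"grip":30},{"dx":0,"dy":0,"dz":3,"spin":0,"grip":30},{"dx":0,"dy":0,"dz":6,"spin":0,"grip":30},{"dx":0,"dy":0,"dz":9,"spin":0,"grip":30},{"dx":0,"dy":3,"dz":11,"spin":0,"grip":30},{"dx":0,"dy":6,"dz":12,"spin":0,"grip":30},{"dx":0,"dy":10,"dz":12,"spin":0,"grip":30},{"dx":0,"dy":14,"dz":12,"spin":0,"grip":30},{"dx":0,"dy":18,"dz":12,"spin":0,"grip":30}]'

```text
time_s: 30.25
tcp_pos: [0.5146, -0.1642, 0.1786]
eef_rot: [-180.0, -0.1, -0.1]
contact_force: [1.3, 0.0, -1.0]
gripper_width: 0.0258
```

servo_tool --targets '[{"dx":0,"dy":4,"dz":0,"spin":0,"grip":30},{"dx":0,"dy":8,"dz":0,"spin":0,"grip":30},{"dx":0,"dy":12,"dz":0,"spin":0,"grip":30},{"dx":0,"dy":16,"dz":0,"spin":0,"grip":30},{"dx":0,"dy":20,"dz":0,"spin":0,"grip":30},{"dx":0,"dy":24,"dz":0,"spin":0,"grip":30},{"dx":0,"dy":28,"dz":0,"spin":0,"grip":30},{"dx":0,"dy":32,"dz":0,"spin":0,"grip":30},{"dx":0,"dy":36,"dz":0,"spin":0,"grip":30},{"dx":0,"dy":40,"dz":0,"spin":0,"grip":30}]'

```text
time_s: 31.08
tcp_pos: [0.5144, 0.2365, 0.1785]
eef_rot: [-179.9, -0.1, -0.0]
contact_force: [-0.3, -0.2, -0.4]
gripper_width: 0.0262
```

Run:
```python
from h import *
st();trayx();c=r.get_calibration("scene");im=r.capture("scene")
u,v=proj(c,(.53,-.2,.06)).astype(int)
a=cv2.resize(im[v-60:v+60,u-70:u+90],(800,600),interpolation=cv2.INTER_CUBIC)[100:600]
cv2.imwrite("pics/s6.png",cv2.resize(np.hstack([cv2.resize(a[:,:450],(360,400)),cv2.resize(im[190:350,330:512],(440,400))]),(800,400)))
```

```text
{'time_s': 31.0833, 'tcp_pos': [0.5144, 0.2365, 0.1785], 'eef_rot': [-179.9408, -0.0761, -0.024], 'contact_force': [-0.3258, -0.1518, -0.383], 'gripper_width': 0.0262}
scene 0.82 [158.8 138.9 234.1 184.6] [191.4 162.1]
side 0.69 [313.2 164.6 329.6 178. ] [318.2 170.2]
```

View pics/s6.png

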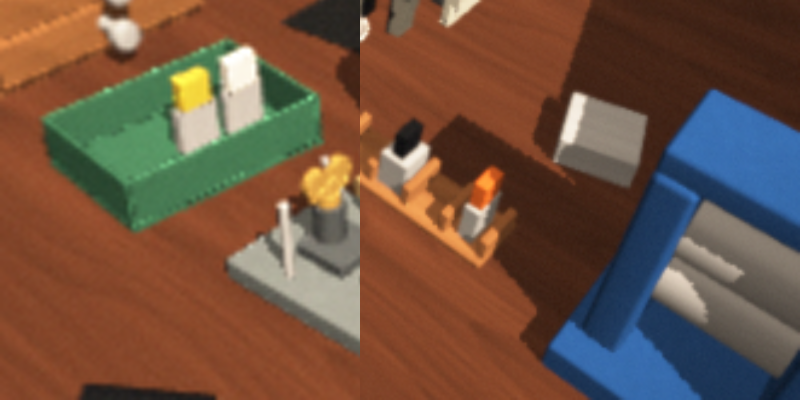

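The yellow and white leaves both stand in the tray. The blue mill is near the orange leaf, so I need its clearance before reaching there.

Run:
```python
from h import *
import json
c=r.get_calibration("scene");w=json.load(open("w3.json"));d=r.get_calibration("side")
print("base",plane(c,(406.5,330),0).round(3),plane(c,(406.5,330),0.01).round(3))
for uv in[(475.6,226),(455,260)]:
    for z in(.1,.15,.2,.25): print(uv,z,plane(c,uv,z).round(3))
for uv in[(95*.64,75*.64),(130*.64,268*.64)]:
    for z in(.0,.1,.15,.2,.25): print("w",z,plane(w,uv,z).round(3))
for uv in[(152,320),(185,350)]:
    for z in(.0,.1,.15,.2,.25): print("side",uv,z,plane(d,uv,z).round(3))
```

```text
base [0.585 0.499 0.   ] [0.592 0.5   0.01 ]
(475.6, 226) 0.1 [0.278 0.495 0.1  ]
(475.6, 226) 0.15 [0.344 0.502 0.15 ]
(475.6, 226) 0.2 [0.411 0.51  0.2  ]
(475.6, 226) 0.25 [0.478 0.517 0.25 ]
(455, 260) 0.1 [0.423 0.504 0.1  ]
(455, 260) 0.15 [0.478 0.51  0.15 ]
(455, 260) 0.2 [0.533 0.517 0.2  ]
(455, 260) 0.25 [0.588 0.524 0.25 ]
w 0.0 [0.604 0.515 0.   ]
w 0.1 [0.584 0.454 0.1  ]
w 0.15 [0.574 0.423 0.15 ]
w 0.2 [0.564 0.393 0.2  ]
w 0.25 [0.554 0.362 0.25 ]
w 0.0 [0.437 0.504 0.   ]
w 0.1 [0.455 0.445 0.1  ]
w 0.15 [0.465 0.416 0.15 ]
w 0.2 [0.474 0.387 0.2  ]
w 0.25 [0.484 0.358 0.25 ]
side (152, 320) 0.0 [0.653 0.419 0.   ]
side (152, 320) 0.1 [0.604 0.457 0.1  ]
side (152, 320) 0.15 [0.579 0.477 0.15 ]
side (152, 320) 0.2 [0.554 0.496 0.2  ]
side (152, 320) 0.25 [0.529 0.516 0.25 ]
side (185, 350) 0.0 [0.535 0.452 0.   ]
side (185, 350) 0.1 [0.499 0.487 0.1  ]
side (185, 350) 0.15 [0.481 0.505 0.15 ]
side (185, 350) 0.2 [0.463 0.522 0.2  ]
side (185, 350) 0.25 [0.445 0.54  0.25 ]
```

The mill's face is at y of about 0.50 and the gripper body reaches 0.478, so it clears.

servo_tool --targets '[{"dx":0.3,"dy":4,"dz":0,"spin":0,"grip":30},{"dx":0.67,"dy":8,"dz":0,"spin":-0.017,"grip":30},{"dx":0.67,"dy":11,"dz":0,"spin":-0.017,"grip":30},{"dx":0.67,"dy":13.5,"dz":-1.5,"spin":-0.017,"grip":30},{"dx":0.67,"dy":14.5,"dz":-4,"spin":-0.017,"grip":30},{"dx":0.67,"dy":14.5,"dz":-6.5,"spin":-0.017,"grip":30},{"dx":0.67,"dy":14.5,"dz":-9,"spin":-0.017,"grip":30},{"dx":0.67,"dy":14.5,"dz":-11,"spin":-0.017,"grip":30},{"dx":0.67,"dy":14.5,"dz":-12,"spin":-0.017,"grip":30},{"dx":0.67,"dy":14.5,"dz":-12.2,"spin":-0.017,"grip":30}]'

```text
time_s: 32.17
tcp_pos: [0.521, 0.3773, 0.0534]
eef_rot: [179.8, 0.1, -1.1]
contact_force: [0.4, -0.2, -0.5]
gripper_width: 0.0263
```

servo_tool --targets '[{"dx":0,"dy":0,"dz":0,"spin":0,"grip":30},{"dx":0,"dy":0,"dz":0,"spin":0,"grip":0},{"dx":0,"dy":0,"dz":0,"spin":0,"grip":0},{"dx":0,"dy":0,"dz":0,"spin":0,"grip":0},{"dx":0,"dy":0,"dz":0,"spin":0,"grip":0},{"dx":0,"dy":0,"dz":0,"spin":0,"grip":0},{"dx":0,"dy":0,"dz":0,"spin":0,"grip":0},{"dx":0,"dy":0,"dz":0,"spin":0,"grip":0},{"dx":0,"dy":0,"dz":0,"spin":0,"grip":0},{"dx":0,"dy":0,"dz":0,"spin":0,"grip":0}]'

```text
time_s: 33.0
tcp_pos: [0.5221, 0.3801, 0.0566]
eef_rot: [-179.9, -0.1, -1.0]
contact_force: [-0.1, -0.1, 6.6]
gripper_width: 0.0136
```

servo_tool --targets '[{"dx":0,"dy":0,"dz":2,"spin":0,"grip":0},{"dx":0,"dy":0,"dz":4,"spin":0,"grip":0},{"dx":0,"dy":0,"dz":7,"spin":0,"grip":0},{"dx":0,"dy":-2,"dz":10,"spin":0,"grip":0},{"dx":0,"dy":-5,"dz":12,"spin":0,"grip":0},{"dx":0.2,"dy":-9,"dz":12,"spin":0.03,"grip":0},{"dx":0.4,"dy":-13,"dz":12,"spin":0.06,"grip":0},{"dx":0.6,"dy":-17,"dz":12,"spin":0.08,"grip":0},{"dx":0.8,"dy":-21,"dz":12,"spin":0.1,"grip":0},{"dx":0.8,"dy":-25,"dz":12,"spin":0.107,"grip":0}]'

```text
time_s: 33.83
tcp_pos: [0.5291, 0.1277, 0.1754]
eef_rot: [-180.0, -0.0, 5.2]
contact_force: [1.3, 0.3, -0.9]
gripper_width: 0.014
```

servo_tool --targets '[{"dx":0,"dy":-4,"dz":0,"spin":0,"grip":0},{"dx":0,"dy":-8,"dz":0,"spin":0,"grip":0},{"dx":0,"dy":-11,"dz":0,"spin":0,"grip":0},{"dx":0,"dy":-13,"dz":-1,"spin":0,"grip":0},{"dx":0,"dy":-14.2,"dz":-2,"spin":0,"grip":0},{"dx":0,"dy":-14.2,"dz":-3,"spin":0,"grip":0},{"dx":0,"dy":-14.2,"dz":-4,"spin":0,"grip":0},{"dx":0,"dy":-14.2,"dz":-4,"spin":0,"grip":0},{"dx":0,"dy":-14.2,"dz":-4,"spin":0,"grip":0},{"dx":0,"dy":-14.2,"dz":-4,"spin":0,"grip":0}]'

```text
time_s: 34.67
tcp_pos: [0.5298, -0.0116, 0.1352]
eef_rot: [180.0, -0.0, 5.2]
contact_force: [0.1, -0.0, -0.5]
gripper_width: 0.0138
```

servo_tool --targets '[{"dx":0,"dy":0,"dz":-1,"spin":0,"grip":0},{"dx":0,"dy":0,"dz":-2,"spin":0,"grip":0},{"dx":0,"dy":0,"dz":-3,"spin":0,"grip":0},{"dx":0,"dy":0,"dz":-4,"spin":0,"grip":0},{"dx":0,"dy":0,"dz":-4.3,"spin":0,"grip":0},{"dx":0,"dy":0,"dz":-4.6,"spin":0,"grip":0},{"dx":0,"dy":0,"dz":-4.9,"spin":0,"grip":0},{"dx":0,"dy":0,"dz":-5.2,"spin":0,"grip":0},{"dx":0,"dy":0,"dz":-5.4,"spin":0,"grip":0},{"dx":0,"dy":0,"dz":-5.4,"spin":0,"grip":0}]'

```text
time_s: 35.5
tcp_pos: [0.5293, -0.0126, 0.0808]
eef_rot: [-180.0, 0.0, 5.1]
contact_force: [-0.4, -0.1, -1.5]
gripper_width: 0.0136
```

Leaf16 is past the shoulders with no force, so I'll go on to the floor, out, and to the tray.

servo_tool --targets '[{"dx":0,"dy":0,"dz":-0.4,"spin":0,"grip":0},{"dx":0,"dy":0,"dz":-0.8,"spin":0,"grip":0},{"dx":0,"dy":0,"dz":-1.1,"spin":0,"grip":0},{"dx":0,"dy":0,"dz":-1.3,"spin":0,"grip":0},{"dx":0,"dy":0,"dz":-1.35,"spin":0,"grip":0},{"dx":0,"dy":0,"dz":-1.35,"spin":0,"grip":0},{"dx":0,"dy":0,"dz":-1.35,"spin":0,"grip":0},{"dx":0,"dy":0,"dz":-1.35,"spin":0,"grip":0},{"dx":0,"dy":0,"dz":-1.35,"spin":0,"grip":0},{"dx":0,"dy":0,"dz":-1.35,"spin":0,"grip":0}]'

```text
time_s: 36.33
tcp_pos: [0.5294, -0.0126, 0.0686]
eef_rot: [180.0, -0.0, 5.1]
contact_force: [-4.7, 1.0, 12.0]
gripper_width: 0.0136
```

servo_tool --targets '[{"dx":0,"dy":0,"dz":2,"spin":0,"grip":0},{"dx":0,"dy":0,"dz":4,"spin":0,"grip":0},{"dx":0,"dy":0,"dz":6,"spin":0,"grip":0},{"dx":0,"dy":0,"dz":8,"spin":0,"grip":0},{"dx":0,"dy":0,"dz":11,"spin":0,"grip":0},{"dx":0,"dy":0,"dz":13,"spin":0,"grip":0},{"dx":0,"dy":-3,"dz":13,"spin":0,"grip":0},{"dx":0,"dy":-6,"dz":13,"spin":0,"grip":0},{"dx":0,"dy":-8,"dz":13,"spin":0,"grip":0},{"dx":0,"dy":-8,"dz":13,"spin":0,"grip":0}]'

```text
time_s: 37.17
tcp_pos: [0.529, -0.0952, 0.1974]
eef_rot: [180.0, 0.0, 5.0]
contact_force: [-0.9, -0.1, -1.0]
gripper_width: 0.0136
```

```bash
python3 -c "
from h import *
st();trayx()"
```

```text
{'time_s': 37.1667, 'tcp_pos': [0.529, -0.0952, 0.1974], 'eef_rot': [179.9809, 0.0197, 4.9915], 'contact_force': [-0.902, -0.1029, -0.9841], 'gripper_width': 0.0136}
scene 0.76 [157.3 135.9 231.1 185.9] [192.3 161.4]
scene 0.61 [310.9 192.8 334.1 206.3] [321.7 200.1]
side 0.82 [282.9 140.  330.8 177.1] [303.1 158.5]
side 0.43 [174.3 197.4 188.1 213.8] [180.1 205.9]
```

servo_tool --targets '[{"dx":0.5,"dy":-3,"dz":0,"spin":0,"grip":0},{"dx":1,"dy":-6,"dz":0,"spin":0,"grip":0},{"dx":1.5,"dy":-10,"dz":0,"spin":0,"grip":0},{"dx":2,"dy":-14,"dz":0,"spin":0,"grip":0},{"dx":2.5,"dy":-17,"dz":0,"spin":0,"grip":0},{"dx":3,"dy":-20,"dz":0,"spin":-0.04,"grip":0},{"dx":3.6,"dy":-23,"dz":0,"spin":-0.09,"grip":0},{"dx":3.6,"dy":-25,"dz":-1,"spin":-0.09,"grip":0},{"dx":3.6,"dy":-25,"dz":-3,"spin":-0.09,"grip":0},{"dx":3.6,"dy":-25,"dz":-5,"spin":-0.09,"grip":0}]'

```text
time_s: 38.2
tcp_pos: [0.5661, -0.3433, 0.1469]
eef_rot: [180.0, -0.1, -0.1]
contact_force: [0.1, 0.4, -2.6]
gripper_width: 0.0134
```

servo_tool --targets '[{"dx":0,"dy":0,"dz":-2,"spin":0,"grip":0},{"dx":0,"dy":0,"dz":-4,"spin":0,"grip":0},{"dx":0,"dy":0,"dz":-6,"spin":0,"grip":0},{"dx":0,"dy":0,"dz":-8,"spin":0,"grip":0},{"dx":0,"dy":0,"dz":-8.8,"spin":0,"grip":0},{"dx":0,"dy":0,"dz":-8.9,"spin":0,"grip":0},{"dx":0,"dy":0,"dz":-8.9,"spin":0,"grip":0},{"dx":0,"dy":0,"dz":-8.9,"spin":0,"grip":30},{"dx":0,"dy":0,"dz":-8.9,"spin":0,"grip":30},{"dx":0,"dy":0,"dz":-8.9,"spin":0,"grip":30}]'

```text
time_s: 39.03
tcp_pos: [0.5663, -0.3428, 0.0601]
eef_rot: [180.0, -0.1, -0.0]
contact_force: [-0.2, -0.1, 0.3]
gripper_width: 0.0249
```

servo_tool --targets '[{"dx":0,"dy":0,"dz":0,"spin":0,"grip":30},{"dx":0,"dy":0,"dz":1,"spin":0,"grip":30},{"dx":0,"dy":0,"dz":3,"spin":0,"grip":30},{"dx":0,"dy":0,"dz":6,"spin":0,"grip":30},{"dx":0,"dy":0,"dz":9,"spin":0,"grip":30},{"dx":-0.5,"dy":3,"dz":11,"spin":0,"grip":30},{"dx":-1,"dy":6,"dz":12,"spin":0,"grip":30},{"dx":-2,"dy":10,"dz":12,"spin":0,"grip":30},{"dx":-3,"dy":14,"dz":12,"spin":0,"grip":30},{"dx":-4,"dy":18,"dz":12,"spin":0,"grip":30}]'

```text
time_s: 39.87
tcp_pos: [0.5249, -0.1614, 0.1799]
eef_rot: [-180.0, -0.1, -0.1]
contact_force: [1.0, 0.9, 0.3]
gripper_width: 0.0262
```

servo_tool --targets '[{"dx":0,"dy":4,"dz":0,"spin":0,"grip":30},{"dx":0,"dy":8,"dz":0,"spin":0,"grip":30},{"dx":0,"dy":12,"dz":0,"spin":0,"grip":30},{"dx":0,"dy":16,"dz":0,"spin":0,"grip":30},{"dx":0,"dy":20,"dz":0,"spin":0,"grip":30},{"dx":0,"dy":24,"dz":0,"spin":0,"grip":30},{"dx":0,"dy":28,"dz":0,"spin":0,"grip":30},{"dx":0,"dy":32,"dz":0,"spin":0,"grip":30},{"dx":0,"dy":34,"dz":0,"spin":0,"grip":30},{"dx":0,"dy":34,"dz":0,"spin":0,"grip":30}]'

```text
time_s: 40.7
tcp_pos: [0.5258, 0.1814, 0.1796]
eef_rot: [-179.9, -0.1, 0.2]
contact_force: [-0.1, -0.4, -0.0]
gripper_width: 0.0266
```

Run:
```python
from h import *
st();trayx()
for n in("scene","side"):
    for k in(6,11,16,21,26,31):
        L=r.cut_out("leaf%02d_mid"%k,n)
        if L: print(n,k,round(L[0]["p"],2),np.round(L[0]["extent"]))
```

```text
{'time_s': 40.7, 'tcp_pos': [0.5258, 0.1814, 0.1796], 'eef_rot': [-179.9383, -0.096, 0.1658], 'contact_force': [-0.1018, -0.3792, -0.0404], 'gripper_width': 0.0266}
side 0.61 [301.7 145.2 332.6 178.1] [315.5 162.3]
scene 6 0.65 [204. 139. 214. 156.]
scene 11 0.45 [192. 146. 203. 165.]
scene 16 0.69 [180. 148. 194. 169.]
scene 26 0.32 [185. 150. 196. 169.]
scene 31 0.88 [336. 237. 358. 267.]
side 21 0.65 [209. 276. 233. 298.]
side 26 0.57 [234. 240. 255. 263.]
side 31 0.59 [212. 276. 232. 299.]
```

Three leaves stand in the tray. Next is red, leaf21.

servo_tool --targets '[{"dx":-0.8,"dy":2,"dz":-1,"spin":-0.022,"grip":30},{"dx":-0.8,"dy":2,"dz":-3,"spin":-0.022,"grip":30},{"dx":-0.8,"dy":2,"dz":-5,"spin":-0.022,"grip":30},{"dx":-0.8,"dy":2,"dz":-7,"spin":-0.022,"grip":30},{"dx":-0.8,"dy":2,"dz":-8.5,"spin":-0.022,"grip":30},{"dx":-0.8,"dy":2,"dz":-9.5,"spin":-0.022,"grip":30},{"dx":-0.8,"dy":2,"dz":-10.5,"spin":-0.022,"grip":30},{"dx":-0.8,"dy":2,"dz":-11.5,"spin":-0.022,"grip":30},{"dx":-0.8,"dy":2,"dz":-12.3,"spin":-0.022,"grip":30},{"dx":-0.8,"dy":2,"dz":-12.3,"spin":-0.022,"grip":30}]'

```text
time_s: 42.33
tcp_pos: [0.5168, 0.197, 0.0541]
eef_rot: [179.9, 0.1, -1.3]
contact_force: [0.2, 0.0, 0.5]
gripper_width: 0.0258
```

servo_tool --targets '[{"dx":0,"dy":0,"dz":0,"spin":0,"grip":30},{"dx":0,"dy":0,"dz":0,"spin":0,"grip":0},{"dx":0,"dy":0,"dz":0,"spin":0,"grip":0},{"dx":0,"dy":0,"dz":0,"spin":0,"grip":0},{"dx":0,"dy":0,"dz":0,"spin":0,"grip":0},{"dx":0,"dy":0,"dz":0,"spin":0,"grip":0},{"dx":0,"dy":0,"dz":0,"spin":0,"grip":0},{"dx":0,"dy":0,"dz":0,"spin":0,"grip":0},{"dx":0,"dy":0,"dz":0,"spin":0,"grip":0},{"dx":0,"dy":0,"dz":0,"spin":0,"grip":0}]'

```text
time_s: 43.17
tcp_pos: [0.5179, 0.1978, 0.0563]
eef_rot: [-180.0, -0.1, -1.3]
contact_force: [-0.8, 1.3, 6.3]
gripper_width: 0.0138
```

servo_tool --targets '[{"dx":0,"dy":0,"dz":2,"spin":0,"grip":0},{"dx":0,"dy":0,"dz":4,"spin":0,"grip":0},{"dx":0,"dy":0,"dz":7,"spin":0,"grip":0},{"dx":0,"dy":0,"dz":10,"spin":0,"grip":0},{"dx":0,"dy":0,"dz":12,"spin":0,"grip":0},{"dx":0.2,"dy":-2,"dz":12,"spin":0.03,"grip":0},{"dx":0.4,"dy":-5,"dz":12,"spin":0.06,"grip":0},{"dx":0.8,"dy":-8,"dz":12,"spin":0.09,"grip":0},{"dx":1.1,"dy":-11,"dz":12,"spin":0.107,"grip":0},{"dx":1.1,"dy":-12,"dz":12,"spin":0.107,"grip":0}]'

```text
time_s: 44.0
tcp_pos: [0.5274, 0.0743, 0.1749]
eef_rot: [180.0, 0.1, 4.8]
contact_force: [0.7, -0.2, -1.9]
gripper_width: 0.0139
```

servo_tool --targets '[{"dx":0.1,"dy":-3,"dz":0,"spin":0.005,"grip":0},{"dx":0.1,"dy":-6,"dz":0,"spin":0.005,"grip":0},{"dx":0.1,"dy":-8,"dz":0,"spin":0.005,"grip":0},{"dx":0.1,"dy":-9,"dz":-1,"spin":0.005,"grip":0},{"dx":0.1,"dy":-9,"dz":-2,"spin":0.005,"grip":0},{"dx":0.1,"dy":-9,"dz":-3,"spin":0.005,"grip":0},{"dx":0.1,"dy":-9,"dz":-4,"spin":0.005,"grip":0},{"dx":0.1,"dy":-9,"dz":-4,"spin":0.005,"grip":0},{"dx":0.1,"dy":-9,"dz":-4,"spin":0.005,"grip":0},{"dx":0.1,"dy":-9,"dz":-4,"spin":0.005,"grip":0}]'

```text
time_s: 44.83
tcp_pos: [0.5297, -0.0119, 0.1356]
eef_rot: [180.0, 0.0, 5.2]
contact_force: [-0.3, 0.4, -1.8]
gripper_width: 0.0137
```

servo_tool --targets '[{"dx":0,"dy":0,"dz":-1,"spin":0,"grip":0},{"dx":0,"dy":0,"dz":-2,"spin":0,"grip":0},{"dx":0,"dy":0,"dz":-2.6,"spin":0,"grip":0},{"dx":0,"dy":0,"dz":-3.1,"spin":0,"grip":0},{"dx":0,"dy":0,"dz":-3.6,"spin":0,"grip":0},{"dx":0,"dy":0,"dz":-4.1,"spin":0,"grip":0},{"dx":0,"dy":0,"dz":-4.5,"spin":0,"grip":0},{"dx":0,"dy":0,"dz":-4.8,"spin":0,"grip":0},{"dx":0,"dy":0,"dz":-5,"spin":0,"grip":0},{"dx":0,"dy":0,"dz":-5,"spin":0,"grip":0}]'

```text
time_s: 45.67
tcp_pos: [0.5292, -0.0126, 0.0852]
eef_rot: [180.0, 0.0, 5.1]
contact_force: [-1.0, 0.1, -3.1]
gripper_width: 0.014
```

servo_tool --targets '[{"dx":0,"dy":0,"dz":-0.3,"spin":0,"grip":0},{"dx":0,"dy":0,"dz":-0.6,"spin":0,"grip":0},{"dx":0,"dy":0,"dz":-0.9,"spin":0,"grip":0},{"dx":0,"dy":0,"dz":-1.2,"spin":0,"grip":0},{"dx":0,"dy":0,"dz":-1.5,"spin":0,"grip":0},{"dx":0,"dy":0,"dz":-1.7,"spin":0,"grip":0},{"dx":0,"dy":0,"dz":-1.75,"spin":0,"grip":0},{"dx":0,"dy":0,"dz":-1.75,"spin":0,"grip":0},{"dx":0,"dy":0,"dz":-1.75,"spin":0,"grip":0},{"dx":0,"dy":0,"dz":-1.75,"spin":0,"grip":0}]'

```text
time_s: 46.5
tcp_pos: [0.5295, -0.0127, 0.0683]
eef_rot: [180.0, -0.0, 5.1]
contact_force: [-2.4, -0.6, 4.6]
gripper_width: 0.0138
```

servo_tool --targets '[{"dx":0,"dy":0,"dz":2,"spin":0,"grip":0},{"dx":0,"dy":0,"dz":4,"spin":0,"grip":0},{"dx":0,"dy":0,"dz":6,"spin":0,"grip":0},{"dx":0,"dy":0,"dz":8,"spin":0,"grip":0},{"dx":0,"dy":0,"dz":11,"spin":0,"grip":0},{"dx":0,"dy":0,"dz":13,"spin":0,"grip":0},{"dx":0,"dy":-3,"dz":13,"spin":0,"grip":0},{"dx":0,"dy":-6,"dz":13,"spin":0,"grip":0},{"dx":0,"dy":-8,"dz":13,"spin":0,"grip":0},{"dx":0,"dy":-8,"dz":13,"spin":0,"grip":0}]'

```text
time_s: 47.33
tcp_pos: [0.529, -0.0951, 0.1977]
eef_rot: [180.0, 0.0, 5.0]
contact_force: [0.7, 0.2, -2.8]
gripper_width: 0.014
```

```bash
python3 -c "
from h import *
st();trayx()"
```

```text
{'time_s': 47.3333, 'tcp_pos': [0.529, -0.0951, 0.1977], 'eef_rot': [179.9909, 0.0266, 4.9851], 'contact_force': [0.7404, 0.2133, -2.7539], 'gripper_width': 0.014}
scene 0.68 [156.6 136.3 230.3 183.5] [193.  162.1]
scene 0.32 [204.5 139.6 213.6 158.8] [208.5 149. ]
side 0.81 [283.  138.9 333.5 176.3] [306.2 160.2]
```

Leaf21 also reached the floor. I'll put it in the tray in a free spot at (0.596,-0.372).

servo_tool --targets '[{"dx":1,"dy":-3,"dz":0,"spin":0,"grip":0},{"dx":2,"dy":-6,"dz":0,"spin":0,"grip":0},{"dx":3,"dy":-9,"dz":0,"spin":0,"grip":0},{"dx":4,"dy":-13,"dz":0,"spin":0,"grip":0},{"dx":5,"dy":-16,"dz":0,"spin":0,"grip":0},{"dx":6,"dy":-19,"dz":0,"spin":-0.04,"grip":0},{"dx":6.7,"dy":-22,"dz":0,"spin":-0.09,"grip":0},{"dx":6.7,"dy":-25,"dz":0,"spin":-0.09,"grip":0},{"dx":6.7,"dy":-27.7,"dz":-1,"spin":-0.09,"grip":0},{"dx":6.7,"dy":-27.7,"dz":-3,"spin":-0.09,"grip":0}]'

```text
time_s: 48.37
tcp_pos: [0.598, -0.3738, 0.1694]
eef_rot: [179.8, -0.2, -0.1]
contact_force: [1.5, 0.0, -2.4]
gripper_width: 0.0138
```

servo_tool --targets '[{"dx":0,"dy":0,"dz":-1,"spin":0,"grip":0},{"dx":0,"dy":0,"dz":-3,"spin":0,"grip":0},{"dx":0,"dy":0,"dz":-5,"spin":0,"grip":0},{"dx":0,"dy":0,"dz":-7,"spin":0,"grip":0},{"dx":0,"dy":0,"dz":-9,"spin":0,"grip":0},{"dx":0,"dy":0,"dz":-10.5,"spin":0,"grip":0},{"dx":0,"dy":0,"dz":-10.9,"spin":0,"grip":0},{"dx":0,"dy":0,"dz":-10.9,"spin":0,"grip":0},{"dx":0,"dy":0,"dz":-10.9,"spin":0,"grip":0},{"dx":0,"dy":0,"dz":-10.9,"spin":0,"grip":0}]'

```text
time_s: 49.2
tcp_pos: [0.5975, -0.3694, 0.0605]
eef_rot: [180.0, -0.1, 0.0]
contact_force: [-0.6, 0.6, -2.1]
gripper_width: 0.0139
```

servo_tool --targets '[{"dx":0,"dy":0,"dz":0,"spin":0,"grip":28},{"dx":0,"dy":0,"dz":0,"spin":0,"grip":28},{"dx":0,"dy":0,"dz":0,"spin":0,"grip":28},{"dx":0,"dy":0,"dz":0,"spin":0,"grip":28},{"dx":0,"dy":0,"dz":2,"spin":0,"grip":28},{"dx":0,"dy":0,"dz":5,"spin":0,"grip":28},{"dx":0,"dy":0,"dz":8,"spin":0,"grip":28},{"dx":0,"dy":0,"dz":12,"spin":0,"grip":28},{"dx":-2,"dy":4,"dz":12,"spin":0,"grip":28},{"dx":-4,"dy":8,"dz":12,"spin":0,"grip":28}]'

```text
time_s: 50.03
tcp_pos: [0.5609, -0.2961, 0.1818]
eef_rot: [179.9, -0.3, -0.2]
contact_force: [0.6, 1.6, -0.6]
gripper_width: 0.0246
```

servo_tool --targets '[{"dx":-1,"dy":4,"dz":0,"spin":0,"grip":30},{"dx":-2,"dy":8,"dz":0,"spin":0,"grip":30},{"dx":-3,"dy":12,"dz":0,"spin":0,"grip":30},{"dx":-3.5,"dy":16,"dz":0,"spin":0,"grip":30},{"dx":-3.5,"dy":20,"dz":0,"spin":0,"grip":30},{"dx":-3.5,"dy":24,"dz":0,"spin":0,"grip":30},{"dx":-3.5,"dy":28,"dz":0,"spin":0,"grip":30},{"dx":-3.5,"dy":32,"dz":0,"spin":0,"grip":30},{"dx":-3.5,"dy":36,"dz":0,"spin":0,"grip":30},{"dx":-3.5,"dy":40,"dz":0,"spin":0,"grip":30}]'

```text
time_s: 50.87
tcp_pos: [0.5239, 0.1069, 0.1798]
eef_rot: [-180.0, -0.1, -0.0]
contact_force: [1.3, -0.8, -0.7]
gripper_width: 0.0265
```

servo_tool --targets '[{"dx":0,"dy":3,"dz":0,"spin":0,"grip":30},{"dx":0,"dy":4,"dz":0,"spin":0,"grip":30},{"dx":0,"dy":4.1,"dz":0,"spin":-0.02,"grip":30},{"dx":0,"dy":4.1,"dz":0,"spin":-0.02,"grip":30},{"dx":0,"dy":4.1,"dz":0,"spin":-0.02,"grip":30},{"dx":0,"dy":4.1,"dz":0,"spin":-0.02,"grip":30},{"dx":0,"dy":4.1,"dz":0,"spin":-0.02,"grip":30},{"dx":0,"dy":4.1,"dz":0,"spin":-0.02,"grip":30},{"dx":0,"dy":4.1,"dz":0,"spin":-0.02,"grip":30},{"dx":0,"dy":4.1,"dz":0,"spin":-0.02,"grip":30}]'

```text
time_s: 51.7
tcp_pos: [0.5242, 0.1455, 0.1791]
eef_rot: [-180.0, -0.0, -1.2]
contact_force: [-0.8, 0.2, 0.7]
gripper_width: 0.0264
```

Run:
```python
from h import *
st();c=r.get_calibration("scene");im=r.capture("scene")
u,v=proj(c,(.53,-.1,.06)).astype(int)
cv2.imwrite("pics/s7.png",cv2.resize(im[v-80:v+100,u-110:u+130],(800,600),interpolation=cv2.INTER_CUBIC))
```

```text
{'time_s': 51.7, 'tcp_pos': [0.5242, 0.1455, 0.1791], 'eef_rot': [-179.996, -0.0045, -1.2297], 'contact_force': [-0.8049, 0.1655, 0.6722], 'gripper_width': 0.0264}
```

View pics/s7.png

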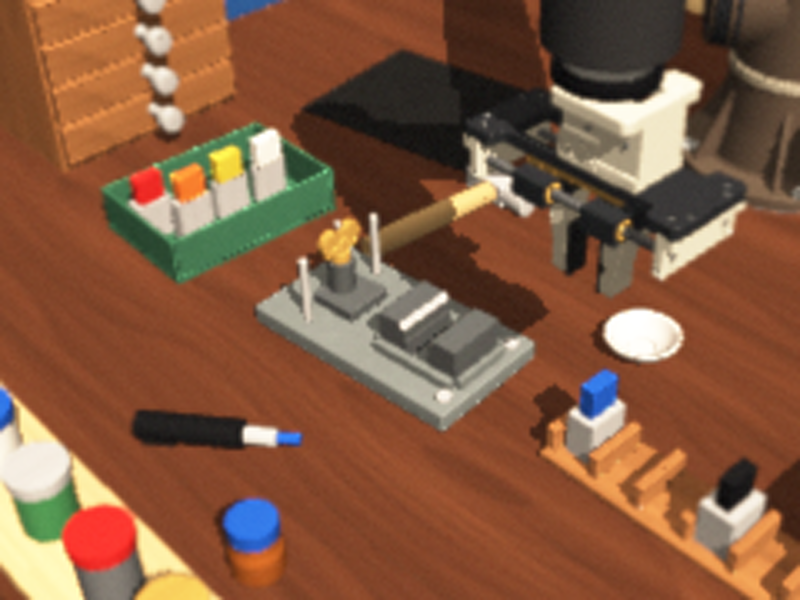

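All four leaves are in the tray, with blue and black left in the rack. Next is blue, leaf26.

servo_tool --targets '[{"dx":-0.8,"dy":1,"dz":-1,"spin":0,"grip":30},{"dx":-0.8,"dy":1,"dz":-3,"spin":0,"grip":30},{"dx":-0.8,"dy":1,"dz":-5,"spin":0,"grip":30},{"dx":-0.8,"dy":1,"dz":-7,"spin":0,"grip":30},{"dx":-0.8,"dy":1,"dz":-8.5,"spin":0,"grip":30},{"dx":-0.8,"dy":1,"dz":-9.5,"spin":0,"grip":30},{"dx":-0.8,"dy":1,"dz":-10.5,"spin":0,"grip":30},{"dx":-0.8,"dy":1,"dz":-11.5,"spin":0,"grip":30},{"dx":-0.8,"dy":1,"dz":-12.3,"spin":0,"grip":30},{"dx":-0.8,"dy":1,"dz":-12.3,"spin":0,"grip":30}]'

```text
time_s: 52.58
tcp_pos: [0.5155, 0.1555, 0.0546]
eef_rot: [179.9, 0.1, -1.2]
contact_force: [-0.2, 0.6, 0.0]
gripper_width: 0.0263
```

servo_tool --targets '[{"dx":0,"dy":0,"dz":0,"spin":0,"grip":30},{"dx":0,"dy":0,"dz":0,"spin":0,"grip":0},{"dx":0,"dy":0,"dz":0,"spin":0,"grip":0},{"dx":0,"dy":0,"dz":0,"spin":0,"grip":0},{"dx":0,"dy":0,"dz":0,"spin":0,"grip":0},{"dx":0,"dy":0,"dz":0,"spin":0,"grip":0},{"dx":0,"dy":0,"dz":0,"spin":0,"grip":0},{"dx":0,"dy":0,"dz":0,"spin":0,"grip":0},{"dx":0,"dy":0,"dz":0,"spin":0,"grip":0},{"dx":0,"dy":0,"dz":0,"spin":0,"grip":0}]'

```text
time_s: 53.42
tcp_pos: [0.5166, 0.1562, 0.0567]
eef_rot: [-180.0, -0.1, -1.2]
contact_force: [0.5, 0.7, 5.1]
gripper_width: 0.0139
```

servo_tool --targets '[{"dx":0,"dy":0,"dz":2,"spin":0,"grip":0},{"dx":0,"dy":0,"dz":4,"spin":0,"grip":0},{"dx":0,"dy":0,"dz":7,"spin":0,"grip":0},{"dx":0,"dy":0,"dz":10,"spin":0,"grip":0},{"dx":0,"dy":0,"dz":12,"spin":0,"grip":0},{"dx":0.2,"dy":-2,"dz":12,"spin":0.03,"grip":0},{"dx":0.4,"dy":-4,"dz":12,"spin":0.06,"grip":0},{"dx":0.8,"dy":-6,"dz":12,"spin":0.09,"grip":0},{"dx":1.3,"dy":-8,"dz":12,"spin":0.11,"grip":0},{"dx":1.3,"dy":-8,"dz":12,"spin":0.11,"grip":0}]'

```text
time_s: 54.25
tcp_pos: [0.5286, 0.0733, 0.1754]
eef_rot: [180.0, 0.1, 5.1]
contact_force: [0.4, 0.8, -2.4]
gripper_width: 0.014
```

servo_tool --targets '[{"dx":0.05,"dy":-3,"dz":0,"spin":0,"grip":0},{"dx":0.05,"dy":-6,"dz":0,"spin":0,"grip":0},{"dx":0.05,"dy":-8,"dz":0,"spin":0,"grip":0},{"dx":0.05,"dy":-8.8,"dz":-1,"spin":0,"grip":0},{"dx":0.05,"dy":-8.8,"dz":-2,"spin":0,"grip":0},{"dx":0.05,"dy":-8.8,"dz":-3,"spin":0,"grip":0},{"dx":0.05,"dy":-8.8,"dz":-4,"spin":0,"grip":0},{"dx":0.05,"dy":-8.8,"dz":-5,"spin":0,"grip":0},{"dx":0.05,"dy":-8.8,"dz":-5,"spin":0,"grip":0},{"dx":0.05,"dy":-8.8,"dz":-5,"spin":0,"grip":0}]'

```text
time_s: 55.08
tcp_pos: [0.5292, -0.0116, 0.1251]
eef_rot: [180.0, 0.1, 5.2]
contact_force: [0.1, 0.1, -2.0]
gripper_width: 0.0141
```

servo_tool --targets '[{"dx":0,"dy":0,"dz":-0.4,"spin":0,"grip":0},{"dx":0,"dy":0,"dz":-0.8,"spin":0,"grip":0},{"dx":0,"dy":0,"dz":-1.2,"spin":0,"grip":0},{"dx":0,"dy":0,"dz":-1.6,"spin":0,"grip":0},{"dx":0,"dy":0,"dz":-2,"spin":0,"grip":0},{"dx":0,"dy":0,"dz":-2.3,"spin":0,"grip":0},{"dx":0,"dy":0,"dz":-2.6,"spin":0,"grip":0},{"dx":0,"dy":0,"dz":-2.9,"spin":0,"grip":0},{"dx":0,"dy":0,"dz":-3.2,"spin":0,"grip":0},{"dx":0,"dy":0,"dz":-3.3,"spin":0,"grip":0}]'

```text
time_s: 55.92
tcp_pos: [0.5295, -0.0121, 0.0925]
eef_rot: [180.0, 0.0, 5.1]
contact_force: [0.4, 0.1, -2.4]
gripper_width: 0.014
```

servo_tool --targets '[{"dx":0,"dy":0,"dz":-0.1,"spin":0,"grip":0},{"dx":0,"dy":0,"dz":-0.2,"spin":0,"grip":0},{"dx":0,"dy":0,"dz":-0.3,"spin":0,"grip":0},{"dx":0,"dy":0,"dz":-0.4,"spin":0,"grip":0},{"dx":0,"dy":0,"dz":-0.5,"spin":0,"grip":0},{"dx":0,"dy":0,"dz":-0.6,"spin":0,"grip":0},{"dx":0,"dy":0,"dz":-0.6,"spin":0,"grip":0},{"dx":0,"dy":0,"dz":-0.6,"spin":0,"grip":0},{"dx":0,"dy":0,"dz":-0.6,"spin":0,"grip":0},{"dx":0,"dy":0,"dz":-0.6,"spin":0,"grip":0}]'

```text
time_s: 56.75
tcp_pos: [0.53, -0.012, 0.0885]
eef_rot: [180.0, -0.1, 5.1]
contact_force: [-4.8, 0.7, 11.6]
gripper_width: 0.0135
```

Leaf26 catches at 0.0885 with 12 N, just where the shoulders should stop it. I'll relieve the push, release, back away upwards and look.

servo_tool --targets '[{"dx":0,"dy":0,"dz":0.15,"spin":0,"grip":0},{"dx":0,"dy":0,"dz":0.15,"spin":0,"grip":0},{"dx":0,"dy":0,"dz":0.15,"spin":0,"grip":30},{"dx":0,"dy":0,"dz":0.15,"spin":0,"grip":30},{"dx":0,"dy":0,"dz":0.15,"spin":0,"grip":30},{"dx":0,"dy":0,"dz":0.15,"spin":0,"grip":30},{"dx":0,"dy":0,"dz":0.15,"spin":0,"grip":30},{"dx":0,"dy":0,"dz":2,"spin":0,"grip":30},{"dx":0,"dy":0,"dz":4,"spin":0,"grip":30},{"dx":0,"dy":0,"dz":7,"spin":0,"grip":30}]'

```text
time_s: 57.58
tcp_pos: [0.5282, -0.0124, 0.1559]
eef_rot: [180.0, 0.2, 5.1]
contact_force: [0.1, -0.1, 0.6]
gripper_width: 0.0263
```

servo_tool --targets '[{"dx":0,"dy":0,"dz":4,"spin":0,"grip":35},{"dx":0,"dy":0,"dz":8,"spin":0,"grip":35},{"dx":0,"dy":0,"dz":11,"spin":0,"grip":35},{"dx":-3,"dy":-2,"dz":12,"spin":0,"grip":35},{"dx":-6,"dy":-5,"dz":12,"spin":0,"grip":35},{"dx":-7.5,"dy":-5,"dz":12,"spin":0,"grip":35},{"dx":-7.5,"dy":-5,"dz":12,"spin":0,"grip":35},{"dx":-7.5,"dy":-5,"dz":12,"spin":0,"grip":35},{"dx":-7.5,"dy":-5,"dz":12,"spin":0,"grip":35},{"dx":-7.5,"dy":-5,"dz":12,"spin":0,"grip":35}]'

```text
time_s: 58.42
tcp_pos: [0.4553, -0.0617, 0.2769]
eef_rot: [180.0, 0.0, 5.1]
contact_force: [0.9, -0.3, 0.3]
gripper_width: 0.0305
```

Run:
```python
from h import *
st();c=r.get_calibration("wrist");im=r.capture("wrist")
cv2.imwrite("pics/w8.png",cv2.resize(im[:260],(800,406)))
import json;json.dump({k:np.array(v).tolist() for k,v in c.items()},open("w8.json","w"))
```

```text
{'time_s': 58.4167, 'tcp_pos': [0.4553, -0.0617, 0.2769], 'eef_rot': [179.9914, 0.0171, 5.1333], 'contact_force': [0.8511, -0.322, 0.2905], 'gripper_width': 0.0305}
```

View pics/w8.png

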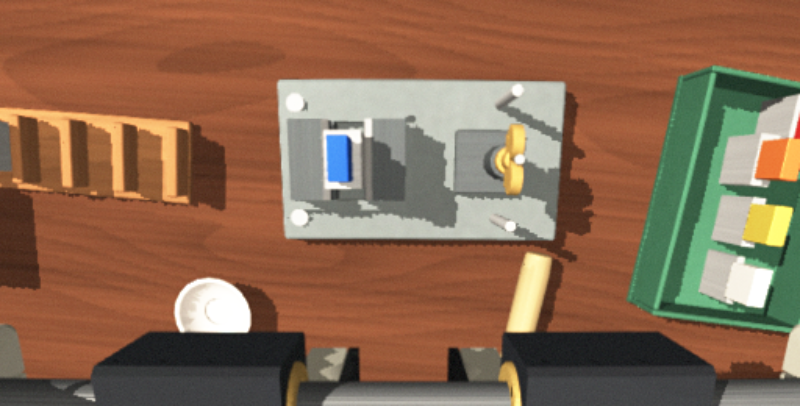

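Leaf26 stands between the jaws at (340,158). The bar at (515,160) lies along the gap, at its slack stop, and the four leaves are in the tray. Now I'll grip the nut to tighten it.

servo_tool --targets '[{"dx":2,"dy":-2,"dz":0,"spin":0,"grip":35},{"dx":4.5,"dy":-4,"dz":0,"spin":0,"grip":35},{"dx":7,"dy":-6,"dz":0,"spin":0,"grip":35},{"dx":8.5,"dy":-7,"dz":-2,"spin":0,"grip":35},{"dx":8.5,"dy":-7,"dz":-5,"spin":0,"grip":35},{"dx":8.5,"dy":-7,"dz":-8,"spin":0,"grip":35},{"dx":8.5,"dy":-7,"dz":-11,"spin":0,"grip":35},{"dx":8.5,"dy":-7,"dz":-13.5,"spin":0,"grip":35},{"dx":8.5,"dy":-7,"dz":-15,"spin":0,"grip":35},{"dx":8.5,"dy":-7,"dz":-16,"spin":0,"grip":35}]'

```text
time_s: 59.3
tcp_pos: [0.5389, -0.1319, 0.114]
eef_rot: [-180.0, 0.2, 5.1]
contact_force: [-0.4, 0.1, 0.3]
gripper_width: 0.031
```

servo_tool --targets '[{"dx":0,"dy":0,"dz":-1,"spin":0,"grip":35},{"dx":0,"dy":0,"dz":-2,"spin":0,"grip":35},{"dx":0,"dy":0,"dz":-3,"spin":0,"grip":35},{"dx":0,"dy":0,"dz":-3.3,"spin":0,"grip":35},{"dx":0,"dy":0,"dz":-3.3,"spin":0,"grip":0},{"dx":0,"dy":0,"dz":-3.3,"spin":0,"grip":0},{"dx":0,"dy":0,"dz":-3.3,"spin":0,"grip":0},{"dx":0,"dy":0,"dz":-3.3,"spin":0,"grip":0},{"dx":0,"dy":0,"dz":-3.3,"spin":0,"grip":0},{"dx":0,"dy":0,"dz":-3.3,"spin":0,"grip":0}]'

```text
time_s: 60.13
tcp_pos: [0.5402, -0.1317, 0.0848]
eef_rot: [-180.0, -0.1, 5.1]
contact_force: [-1.0, 3.7, 4.0]
gripper_width: 0.0075
```

```bash
python3 -c "
from h import *
s=st();print(s['joints'],s['moment'])"
```

```text
{'time_s': 60.1333, 'tcp_pos': [0.5402, -0.1317, 0.0848], 'eef_rot': [-179.9823, -0.0847, 5.1125], 'contact_force': [-0.981, 3.6566, 4.0004], 'gripper_width': 0.0075}
[ 6.46590581e+00  1.71464043e+01 -2.49482018e+01 -2.11784725e-02
 -4.78203208e+01  8.86607714e+01] [ 1.29984627  0.54520848 -0.09702169]
```

servo_tool --targets '[{"dx":0,"dy":0,"dz":0,"spin":-0.1,"grip":0},{"dx":0,"dy":0,"dz":0,"spin":-0.2,"grip":0},{"dx":0,"dy":0,"dz":0,"spin":-0.3,"grip":0},{"dx":0,"dy":0,"dz":0,"spin":-0.4,"grip":0},{"dx":0,"dy":0,"dz":0,"spin":-0.5,"grip":0},{"dx":0,"dy":0,"dz":0,"spin":-0.6,"grip":0},{"dx":0,"dy":0,"dz":0,"spin":-0.7,"grip":0},{"dx":0,"dy":0,"dz":0,"spin":-0.8,"grip":0},{"dx":0,"dy":0,"dz":0,"spin":-0.9,"grip":0},{"dx":0,"dy":0,"dz":0,"spin":-1.0,"grip":0}]'

```text
time_s: 60.97
tcp_pos: [0.5402, -0.1315, 0.0848]
eef_rot: [-179.9, -0.0, -52.4]
contact_force: [-0.9, 5.8, 5.0]
gripper_width: 0.0075
```

servo_tool --targets '[{"dx":0,"dy":0,"dz":0,"spin":-0.11,"grip":0},{"dx":0,"dy":0,"dz":0,"spin":-0.22,"grip":0},{"dx":0,"dy":0,"dz":0,"spin":-0.33,"grip":0},{"dx":0,"dy":0,"dz":0,"spin":-0.44,"grip":0},{"dx":0,"dy":0,"dz":0,"spin":-0.55,"grip":0},{"dx":0,"dy":0,"dz":0,"spin":-0.66,"grip":0},{"dx":0,"dy":0,"dz":0,"spin":-0.77,"grip":0},{"dx":0,"dy":0,"dz":0,"spin":-0.88,"grip":0},{"dx":0,"dy":0,"dz":0,"spin":-0.99,"grip":0},{"dx":0,"dy":0,"dz":0,"spin":-1.1,"grip":0}]'

```text
time_s: 61.8
tcp_pos: [0.5405, -0.1315, 0.0848]
eef_rot: [-179.9, 0.1, -115.5]
contact_force: [-0.9, 5.8, 3.2]
gripper_width: 0.0075
```

servo_tool --targets '[{"dx":0,"dy":0,"dz":0,"spin":-0.11,"grip":0},{"dx":0,"dy":0,"dz":0,"spin":-0.22,"grip":0},{"dx":0,"dy":0,"dz":0,"spin":-0.33,"grip":0},{"dx":0,"dy":0,"dz":0,"spin":-0.44,"grip":0},{"dx":0,"dy":0,"dz":0,"spin":-0.55,"grip":0},{"dx":0,"dy":0,"dz":0,"spin":-0.66,"grip":0},{"dx":0,"dy":0,"dz":0,"spin":-0.77,"grip":0},{"dx":0,"dy":0,"dz":0,"spin":-0.88,"grip":0},{"dx":0,"dy":0,"dz":0,"spin":-0.99,"grip":0},{"dx":0,"dy":0,"dz":0,"spin":-1.1,"grip":0}]'

```text
time_s: 62.63
tcp_pos: [0.5406, -0.1317, 0.0848]
eef_rot: [180.0, 0.1, -178.5]
contact_force: [-0.4, 3.2, 1.8]
gripper_width: 0.0078
```

servo_tool --targets '[{"dx":0,"dy":0,"dz":0,"spin":-0.11,"grip":0},{"dx":0,"dy":0,"dz":0,"spin":-0.22,"grip":0},{"dx":0,"dy":0,"dz":0,"spin":-0.33,"grip":0},{"dx":0,"dy":0,"dz":0,"spin":-0.44,"grip":0},{"dx":0,"dy":0,"dz":0,"spin":-0.55,"grip":0},{"dx":0,"dy":0,"dz":0,"spin":-0.66,"grip":0},{"dx":0,"dy":0,"dz":0,"spin":-0.77,"grip":0},{"dx":0,"dy":0,"dz":0,"spin":-0.88,"grip":0},{"dx":0,"dy":0,"dz":0,"spin":-0.99,"grip":0},{"dx":0,"dy":0,"dz":0,"spin":-1.1,"grip":0}]'

```text
time_s: 63.47
tcp_pos: [0.5405, -0.1319, 0.0848]
eef_rot: [179.9, 0.0, 118.5]
contact_force: [1.4, 1.8, 3.6]
gripper_width: 0.0076
```

servo_tool --targets '[{"dx":0,"dy":0,"dz":0,"spin":-0.02,"grip":0},{"dx":0,"dy":0,"dz":0,"spin":-0.04,"grip":0},{"dx":0,"dy":0,"dz":0,"spin":-0.06,"grip":0},{"dx":0,"dy":0,"dz":0,"spin":-0.08,"grip":0},{"dx":0,"dy":0,"dz":0,"spin":-0.1,"grip":0},{"dx":0,"dy":0,"dz":0,"spin":-0.12,"grip":0},{"dx":0,"dy":0,"dz":0,"spin":-0.14,"grip":0},{"dx":0,"dy":0,"dz":0,"spin":-0.16,"grip":0},{"dx":0,"dy":0,"dz":0,"spin":-0.16,"grip":0},{"dx":0,"dy":0,"dz":0,"spin":-0.16,"grip":0}]'

```text
time_s: 64.3
tcp_pos: [0.5405, -0.1319, 0.0847]
eef_rot: [179.9, 0.0, 109.8]
contact_force: [0.6, 2.9, 5.6]
gripper_width: 0.0076
```

```bash
python3 -c "
from h import *
s=st();print(s['joints'],s['moment'])"
```

```text
{'time_s': 64.3, 'tcp_pos': [0.5405, -0.1319, 0.0847], 'eef_rot': [179.9154, 0.0437, 109.7738], 'contact_force': [0.5858, 2.9021, 5.5812], 'gripper_width': 0.0076}
[ 6.46413690e+00  1.71703763e+01 -2.49405227e+01  3.10637405e-02
 -4.77967051e+01 -1.66711146e+02] [ 1.03334897 -0.10383189  0.509409  ]
```

The moment is 0.51 N m at 255° of turn, so the nut is at its tight stop. I'll release, lift clear and check.

servo_tool --targets '[{"dx":0,"dy":0,"dz":0,"spin":0,"grip":35},{"dx":0,"dy":0,"dz":0,"spin":0,"grip":35},{"dx":0,"dy":0,"dz":0,"spin":0,"grip":35},{"dx":0,"dy":0,"dz":0,"spin":0,"grip":35},{"dx":0,"dy":0,"dz":0,"spin":0,"grip":35},{"dx":0,"dy":0,"dz":3,"spin":0,"grip":35},{"dx":0,"dy":0,"dz":6,"spin":0,"grip":35},{"dx":0,"dy":0,"dz":10,"spin":0,"grip":35},{"dx":0,"dy":0,"dz":14,"spin":0,"grip":35},{"dx":0,"dy":0,"dz":18,"spin":0,"grip":35}]'

```text
time_s: 65.13
tcp_pos: [0.539, -0.1322, 0.2658]
eef_rot: [-180.0, -0.0, 109.6]
contact_force: [1.4, 0.4, -0.3]
gripper_width: 0.0305
```

servo_tool --targets '[{"dx":1,"dy":0,"dz":1,"spin":0.12,"grip":35},{"dx":2,"dy":1,"dz":2,"spin":0.24,"grip":35},{"dx":3,"dy":2,"dz":2,"spin":0.36,"grip":35},{"dx":4,"dy":3,"dz":2,"spin":0.48,"grip":35},{"dx":5,"dy":4,"dz":2,"spin":0.6,"grip":35},{"dx":6,"dy":4,"dz":2,"spin":0.72,"grip":35},{"dx":6,"dy":4,"dz":2,"spin":0.84,"grip":35},{"dx":6,"dy":4,"dz":2,"spin":0.96,"grip":35},{"dx":6,"dy":4,"dz":2,"spin":1.08,"grip":35},{"dx":6,"dy":4,"dz":2,"spin":1.2,"grip":35}]'

```text
time_s: 65.97
tcp_pos: [0.5995, -0.0921, 0.2836]
eef_rot: [-180.0, -0.1, 178.7]
contact_force: [-0.2, -0.2, 1.4]
gripper_width: 0.0311
```

Run:
```python
from h import *
import json
st();c=r.get_calibration("wrist");im=r.capture("wrist")
json.dump({k:np.array(v).tolist() for k,v in c.items()},open("w9.json","w"))
cv2.imwrite("pics/w9.png",cv2.resize(im[:260],(800,406)))
```

```text
{'time_s': 65.9667, 'tcp_pos': [0.5995, -0.0921, 0.2836], 'eef_rot': [-179.9924, -0.0526, 178.6783], 'contact_force': [-0.2369, -0.1597, 1.3668], 'gripper_width': 0.0311}
```

View pics/w9.png

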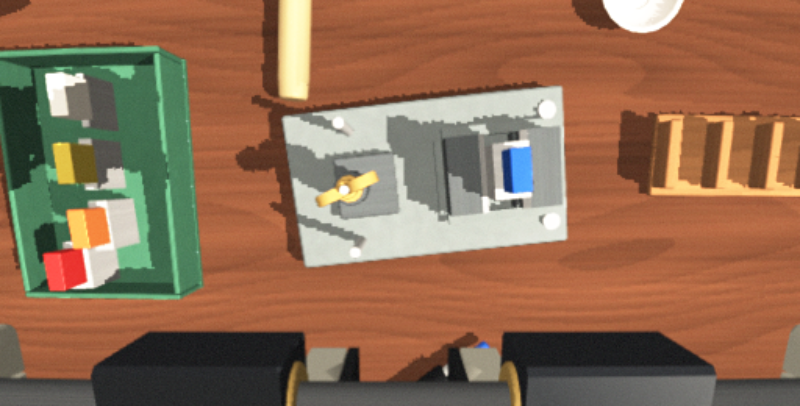

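Run:
```python
from h import *
import json
c=json.load(open("w9.json"));P=lambda u,v,z:plane(c,(u*.64,v*.64),z)
a=P(377,177,.1)-P(318,201,.1);p=P(356,252,.088)-P(339,123,.088)
A=np.degrees(np.arctan2(a[1],a[0]))%180;B=np.degrees(np.arctan2(p[1],p[0]))
print("bar",A,"jig",B,"nut rad",np.radians((B-A)%180+180))
print("pin mid",(P(356,252,.088)+P(339,123,.088))/2, "tab",P(519,167,.112))
```

```text
bar 110.04533355263003 jig 4.88215864151914 nut rad 4.447741653130006
pin mid [ 0.54091408 -0.13036051  0.088     ] tab [ 0.52825321 -0.01349229  0.112     ]
```

The bar reads about 4.45 rad, which is the 4.4 stop within measuring error, and leaf26 still stands in the gap. I'm handing in.

```bash
python3 -c "
from h import *
r.close_job();st()"
```

```text
the job is handed in; nothing more can be done
the job is handed in; nothing more can be done
```

The job is done and handed in at about 66 s of the 210 s allowed. The 26 mm leaf (blue) is the one that fits the gap.

- **Slackening:** I turned the nut anticlockwise to its stop; the wrist moment rose to 0.57 N m there.
- **Too thin:** The 6, 11, 16 and 21 mm leaves each went right down to the floor, at tool height 0.068–0.070 m. All four are standing in the green tray.
- **The fit:** The 26 mm leaf caught on the shoulders at 0.0885 m, which is where they should stop it. It is standing upright there.
- **Tightening:** I then turned the nut clockwise to its stop, with the moment at 0.51 N m. The 31 mm leaf was never touched and stays in the rack.

**Last checks:** The final wrist picture shows the 26 mm leaf upright in the gap and the four thin leaves in the tray. The bar measured about 4.45 rad against the 4.4 stop, which is within picture error. The rack slot with the 31 mm leaf was out of that view.

**What went wrong:** My first move calls were refused because rows lacked some keys. After releasing the 6 mm leaf, one mistaken row commanded the open fingers downward for 1/12 s. The call's end reading showed no force, and the next picture showed the leaf still standing. One of two tray fits by the networks failed, so I relied on the tray's outline from the scene camera, which stayed put. A later wrist view made the tray look slightly turned, but I did not measure it.

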